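# Clear the joined spruce blank and set the sighting spot

### The job

Clear the spruce blank that lies beside the sighting mirror: hang the tin shade by its bail handle on any peg of the cherry rail, and lower every rounded soapstone weight gently (never dropped or pressed) into the deep box, each resting on the cork and not on another. Only when the blank is clear, turn the two screws of the mirror mount until the red spot lies inside the ring marked on the blank. Leave the other tools on the bench as they are.

Things in the scene. Friction and masses are not known exactly. Their poses are not given: they have to be found in the camera images.
- bail (a point): Middle of the level top bar of the shade's bail handle, on the bar's axis. The loose tin shade is an inverted cup 80 mm across, 52 mm high, about 0.16 kg, that stands on the blank over the ring mark. The copper bail is 8 mm thick, its bar 130 mm above the shade's underside and 104 mm long along this frame's y (uprights at y = +-52 mm), with 74 mm free height under the bar. z is up
- mark (a point): centre of the inked ring (inner radius 9 mm, with four short dashes around it) on the upper face of the spruce blank, at its middle; the blank is fixed, 240 x 400 x 12 mm, lies flat on the bench with its upper face at 12 mm; this frame's x and y run along its 240 mm and 400 mm sides
- spot_c (a point): the red light spot, a disc 7 mm across seen on the upper face of the blank; it moves with the two screws
- mount: fixed sighting-mirror mount, base 220 x 100 mm, two aluminium pillars 70 mm high with a screw on each; origin at the centre of its underside; its y axis points from the mirror to the blank, its x axis from the near screw to the far screw
- screw_near (a joint): angle in rad, 0 to 3.2, of the screw at x = -75 mm of the mount; grows clockwise seen from above. It swings mirror and spot about the upright axis of the far screw, clockwise seen from above, 0.089 rad per rad (about 30 mm of spot travel, mostly along the mount's +x). Stays where it is left
- screw_far (a joint): angle in rad, 0 to 3.2, of the screw at x = +75 mm of the mount; grows clockwise seen from above. It shifts the spot straight away from the far screw's axis, 30 mm per rad (290 mm from the axis at 0). Stays where it is left
- screw_near_grip (a point): on the vertical axis of the near screw, 107 mm above the bench, 7 mm under the top of its wing, the height to grip. The wing is a flat brass bar 42 mm long, 14 mm thick and 32 mm high, along this frame's x axis (the frame turns with the screw); grip it across its 14 mm, along the frame's y
- screw_far_grip (a point): the same on the far screw, 109 mm above the bench
- box: fixed deep wooden box, open above, outside 330 x 180 x 82 mm (local x, y, z), walls 6 mm; origin at the centre of its underside, long side along its x
- cork_floor: the fixed cork sheet on the floor of the box, 316 x 166 x 6 mm, its upper face 12 mm above the bench, 70 mm below the rim; origin at the centre of its underside
- rail: Fixed cherry peg rail 400 mm long along its y, origin on the bench under its board; board 20 x 45 mm, top at 230 mm. Three pegs 13 mm thick stick out along its -x (to the robot) at y = -120, 0, 120 mm; each is level from 10 to 88 mm out from the origin, upper side 218.5 mm above the bench; the tip then turns up and ends 104 mm out, 237 mm above the bench
- weight0_mid (a point): centre, half-way up, of a round-topped soapstone weight like a bun, 54 mm across (sides upright from 5 to 28 mm above its foot, domed above) and 50 mm high, 44 mm flat underneath, standing on the blank; about 0.22 kg; may be absent
- weight1_mid (a point): centre, half-way up, of a round-topped soapstone weight like a bun, 54 mm across (sides upright from 5 to 28 mm above its foot, domed above) and 50 mm high, 44 mm flat underneath, standing on the blank; about 0.22 kg; may be absent
- weight2_mid (a point): centre, half-way up, of a round-topped soapstone weight like a bun, 54 mm across (sides upright from 5 to 28 mm above its foot, domed above) and 50 mm high, 44 mm flat underneath, standing on the blank; about 0.22 kg; may be absent
- weight3_mid (a point): centre, half-way up, of a round-topped soapstone weight like a bun, 54 mm across (sides upright from 5 to 28 mm above its foot, domed above) and 50 mm high, 44 mm flat underneath, standing on the blank; about 0.22 kg; may be absent
- pick: hooked brass purfling pick with dark wooden handle, 150 mm long, on the bench; a bystander, to be left alone; origin on its underside
- neck_blank: varnished maple neck blank, 245 mm long, on the bench; a bystander, to be left alone; origin on its underside
- mallet: horn mallet, 225 mm long, on the bench; a bystander, to be left alone; origin on its underside
- calipers: copper calipers, 150 mm long, on the bench; a bystander, to be left alone; origin on its underside
- varnish: amber varnish jar, 60 mm across and 90 mm high, on the bench; a bystander, to be left alone; origin on its underside
- sanding_block: cork sanding block, 100 x 60 x 35 mm, on the bench; a bystander, to be left alone; origin on its underside
- plane: small brass plane, 120 mm long, on the bench; a bystander, to be left alone; origin on its underside

How it is judged:
By the outcome, as a careful person would: the job done as asked, in the order asked, and still so for the second after the job is handed in, with the robot touching nothing.
Of weight0, weight1, weight2, weight3 only 2 to 4 are there at a start; the rules pass over those that are not, and their reading is None.
At some moment in a run one of weight0, weight1, weight2, weight3 may be knocked a few centimetres aside while the robot is not near it.
It also fails if it takes over 210 s, if anything falls off the work surface, if the arm or the gripper's body presses on something with over 40 N, if the wrist force passes 120 N, or if a joint passes its speed limit or range.

### The arm

A 6-joint arm with a two-finger parallel gripper is mounted at the origin on the work surface. World frame = base frame: x ahead of the robot, y to its left, z up, the work surface at z = 0. Lengths are in mm, angles in rad, forces in N, time in s.
With the tool pointing down it reaches from about 300 to 850 mm from the base axis. Payload 5.4 kg.
Tool frame: the origin (TCP) lies midway between the tips of the shut fingers; the grasp point (between the pads) lies grip_point_offset behind it (grip_point_offset is the distance from the TCP to the grasp point, in mm); z points along the fingers, y is the line along which they close (so a half turn about z gives the same grasp; the last joint's range is limited). The gripper opens to 85 mm and grips with 20 to 120 N. Pads are 22 mm wide; open, the fingers measure 114 mm over their backs; the gripper's body (76 mm by 85 mm) begins 54 mm behind the grasp point. The pads swing forward as they close: fully open they stand 13 mm farther back than shut.
Start: joints at [-1.316, 0.158, 1.597, -0, 1.386, -0.21], TCP at [257.715, -513.993, 231.299] pointing down, gripper open.
Joint ranges: [-2.91, 2.91], [-0.94, 2.29], [0.18, 2.7], [-1.29, 4.43], [0.17, 2.64], [-3, 3]. Speed limits (rad/s): [2.57, 2.57, 3.14, 3.14, 3.14, 3.14].

### API

Orientations are given as a unit quaternion [w, x, y, z].
In Python, from workcell import * gives the robot as it stands.
- The arm moves only by the shell command python3 -m inch 'ROWS'. ROWS is JSON, a list of rows, each an object with "hand": the finger opening in cm, from 0 to 8.54; "dp": the shift along the world's x, y, z in cm, a list of three; "delta_rot": the turn, a rotation vector about the world's x, y, z in degrees, a list of three. In form: [{"hand": hand, "dp": [dx, dy, dz], "delta_rot": [ax, ay, az]}, ...]. A call has 1 to 12 rows; each row is the pose to reach, as a shift and turn from the pose commanded when the call began; what a row does not reach only later rows make up. A row lasts 1/12 s, in which the tool goes at most 41.7 mm and 7.16 degrees, less where a joint would pass 70% of its speed; a pose out of reach is approached as far as the arm can. A call with a gripper value outside its range is refused whole. The fingers move at their own pace and stop on an object; the grip force is fixed at half the most. Time passes only in rows, so rows that repeat a pose let the fingers close. It gives the time, the measured TCP pose, the force, the opening and the grip force at its end, in the units of the state.
- sense(): the state, without advancing time (a new reading comes with each control period).
- read_camera(name): name is "scene" or "top" or "wrist"; returns the picture (420x560x3 uint8, red, green, blue); there is no depth.
- camera_params(name): a dict with "camera_matrix" (3x3 intrinsics, pixels), "D" ([k1, k2, p1, p2, k3] as OpenCV has them; the pictures are not rectified), "rvec" (rotation vector, rad) and "tvec" (3), from world to camera coordinates, as OpenCV has them. Camera axes: x right, y down, z forward; pixel columns grow to the right and rows downward; lengths in mm; the calibration is good to about 2 mm. A picture is of the moment at which its call begins: read the wrist's pose just before it. camera_params takes no time and is no camera call; for the wrist camera it gives the pose at the moment of the call.
- finish_job(): hands the job in; it is judged then, once.
The state is a dict: "clock": time; "joint_positions": joint angles; "dq": joint speeds; "effort": joint torques, N m; "position": TCP position; "ee_rot": TCP orientation; "wrist_force": force on the tool from outside, world axes, zero at the start; "moment": the same for the moment, N m; "finger_gap": finger opening in mm; "grip_force": force on a finger pad.
Only numpy, scipy, OpenCV 4.12 (cv2) and the standard library are available. Lean on these libraries where they do the work, as an engineer would, in place of code of your own. Each camera call takes 0.05 s, during which the arm holds its last target. There are 200 camera calls.

## Working session

There is one attempt and no reset: what is moved stays moved. The work goes in short steps, Python scripts to look and compute and a shell command to move; the robot and the scene stay as the last step left them, time stands still between calls to the robot, and variables do not carry over. Pictures are saved under pics/ and viewed, at most 14 in all, crops included, and the job is handed in when it is done.

```bash
mkdir -p pics
cat > h.py <<'E'
from workcell import *
import numpy as np, cv2
def cam(n):
    p=camera_params(n); return [np.array(p[k],float) for k in("camera_matrix","D","rvec","tvec")]
def snap(n,f,crop=None,s=1):
    im=read_camera(n)[:,:,::-1]
    cv2.imwrite(f"pics/{f}_raw.png",im)
    if crop: im=im[crop[1]:crop[3],crop[0]:crop[2]]
    cv2.imwrite(f"pics/{f}.png",cv2.resize(im,None,fx=s,fy=s,interpolation=cv2.INTER_CUBIC))
def back(c,uv,z):
    K,D,r,t=c; u=cv2.undistortPoints(np.array([[uv]],float),K,D)[0,0]
    R=cv2.Rodrigues(r)[0]; t=t.reshape(3); o=-R.T@t; d=R.T@np.array([u[0],u[1],1]); return o+d*(z-o[2])/d[2]
def proj(c,P): return cv2.projectPoints(np.array(P,float).reshape(-1,1,3),c[2],c[3],c[0],c[1])[0].reshape(-1,2)
E
python3 - <<'E'
from h import *
snap("top","top0",None,1.4); snap("scene","sc0",None,1.4)
for n in("top","scene"):
    c=cam(n);R=cv2.Rodrigues(c[2])[0];print(n,(-R.T@c[3].reshape(3)).round(),R[2].round(2))
s=sense();print(s)
import workcell;print([k for k in dir(workcell) if k[0]!='_'], globals().get('grip_point_offset'))
E
```

```text
top [ 169.  -97. 1699.] [ 0.21  0.01 -0.98]
scene [1265.  -42.  906.] [-0.68 -0.05 -0.73]
{'clock': 0.1, 'joint_positions': array([-1.31609560e+00,  1.59012714e-01,  1.59814442e+00,  3.43066291e-06,
        1.38621684e+00, -2.10084951e-01]), 'dq': array([ 9.86659751e-05, -8.47556518e-04, -3.42466977e-03, -6.24056114e-04,
        1.82436675e-04,  5.45472722e-04]), 'effort': array([ 1.90405544e-04, -3.96988785e+01, -3.32338643e+01, -2.09752297e-04,
        4.16440016e-03, -1.14598225e-05]), 'position': array([ 257.57768151, -513.45064938,  230.38128528]), 'ee_rot': array([-8.90476844e-04,  9.73117781e-01,  2.30306298e-01, -1.81816223e-05]), 'wrist_force': array([-0.29448066, -0.28431354, -0.76588746]), 'moment': array([-0.01166915, -0.02492602, -0.00646723]), 'grip_force': 0.0, 'finger_gap': 85.53203579799992}
['MotionError', 'camera_params', 'finish_job', 'grip_point_offset', 'read_camera', 'sense'] 18.700000000000003
```

View pics/top0.png

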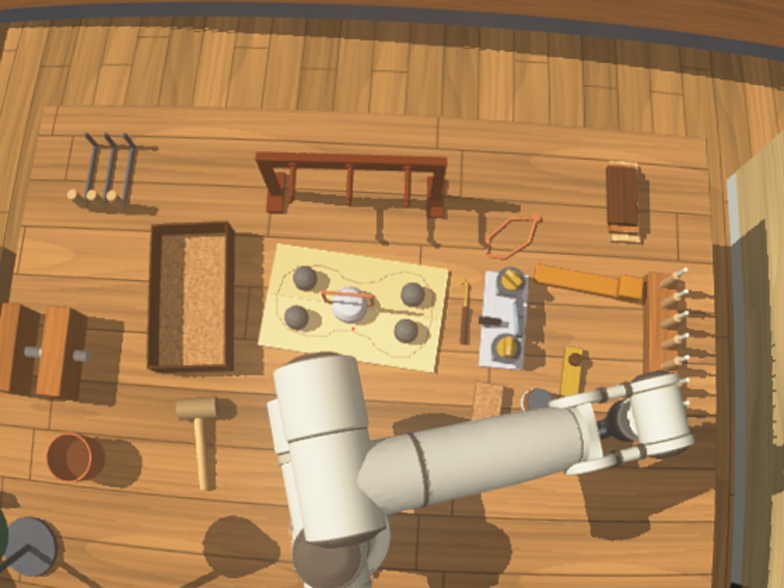

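View pics/sc0.png

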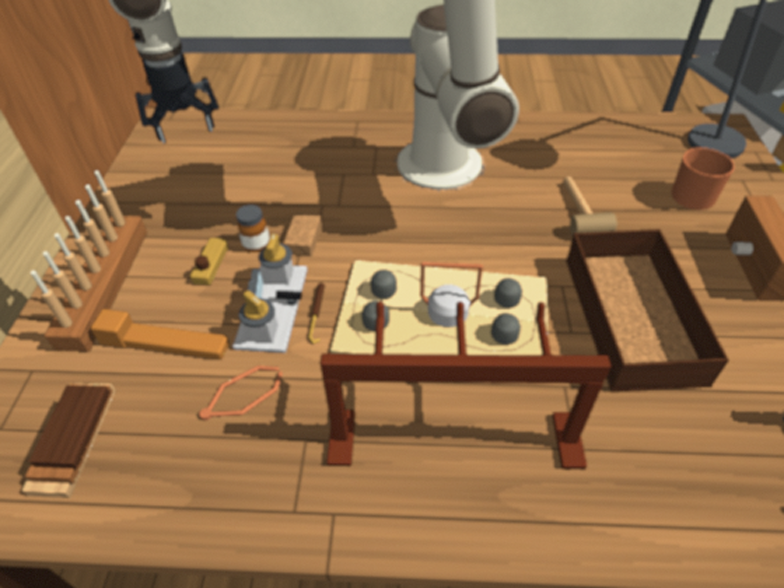

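Four weights, shade, mount on the right, box on the left, rail behind. I'll enlarge the top view for measuring.

Run:
```python
import cv2
im=cv2.imread("pics/top0_raw.png")
cv2.imwrite("pics/tc.png",cv2.resize(im[105:270,100:390],None,fx=2.75,fy=2.75,interpolation=cv2.INTER_CUBIC))
```

```text
(no output)
```

View pics/tc.png

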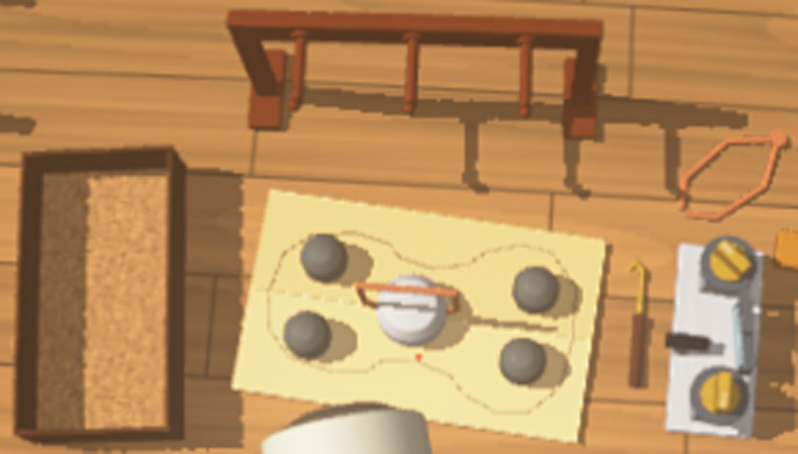

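```bash
cat > m.py <<'E'
from h import *
c=cam("top")
def B(n,z,*pts):
    q=np.array([back(c,(x/2.75+100,y/2.75+105),z) for x,y in pts]); print(n,q[:,:2].round(0).tolist()); return q
E
python3 - <<'E'
from m import *
b=B("blank",12,(268,190),(607,240),(578,443),(232,388)); print(b.mean(0), np.linalg.norm(np.diff(b,axis=0),axis=1), np.degrees(np.arctan2(*(b[0]-b[3])[1::-1])),np.degrees(np.arctan2(*(b[0]-b[1])[1::-1])))
B("w",37,(323,258),(307,335),(536,289),(522,361))
q=B("bail",142,(360,288),(458,296));print(q.mean(0),np.linalg.norm(q[0]-q[1]))
B("box",82,(22,153),(177,148),(185,438),(15,437))
q=B("rail top far",230,(230,12),(602,22)); 
B("rail near",230,(232,26),(600,37))
B("tips",237,(296,107),(410,112),(526,114))
B("base",10,(680,242),(763,250),(752,437),(668,430))
B("screws",114,(728,262),(720,393))
B("spot",12,(418,357))
E
```

```text
blank [[645.0, 196.0], [607.0, -205.0], [368.0, -182.0], [408.0, 217.0]]
[506.8603045    6.69729255  12.        ] [402.62724818 239.95619019 400.63060669] -4.986725314598306 84.55628069845578
w [[561.0, 121.0], [470.0, 132.0], [538.0, -125.0], [454.0, -113.0]]
bail [[505.0, 65.0], [502.0, -40.0]]
[503.81120465  12.32388195 142.        ] 105.10716822342276
box [[656.0, 477.0], [670.0, 294.0], [339.0, 251.0], [327.0, 445.0]]
rail top far [[778.0, 218.0], [788.0, -176.0]]
rail near [[762.0, 215.0], [770.0, -175.0]]
tips [[672.0, 136.0], [673.0, 18.0], [678.0, -102.0]]
base [[610.0, -290.0], [606.0, -389.0], [385.0, -381.0], [389.0, -284.0]]
screws [[563.0, -332.0], [418.0, -327.0]]
spot [[456.0, 6.0]]
```

```bash
R='{"hand":8.5,"dp":[8,25,6],"delta_rot":[0,0,31]}'; true
python3 -m inch '[{"hand":8.5,"dp":[2,6,3],"delta_rot":[0,0,7]},{"hand":8.5,"dp":[4,12,6],"delta_rot":[0,0,14]},{"hand":8.5,"dp":[6,18,7],"delta_rot":[0,0,21]},{"hand":8.5,"dp":[8,25,7],"delta_rot":[0,0,31]},{"hand":8.5,"dp":[8,25,7],"delta_rot":[0,0,31]},{"hand":8.5,"dp":[8,25,7],"delta_rot":[0,0,31]},{"hand":8.5,"dp":[8,25,7],"delta_rot":[0,0,31]},{"hand":8.5,"dp":[8,25,7],"delta_rot":[0,0,31]},{"hand":8.5,"dp":[8,25,7],"delta_rot":[0,0,31]},{"hand":8.5,"dp":[8,25,7],"delta_rot":[0,0,31]}]'
python3 -m inch '[{"hand":8.5,"dp":[12,25,0],"delta_rot":[0,0,31]},{"hand":8.5,"dp":[12,25,0],"delta_rot":[0,0,31]},{"hand":8.5,"dp":[12,25,0],"delta_rot":[0,0,31]},{"hand":8.5,"dp":[12,25,0],"delta_rot":[0,0,31]},{"hand":8.5,"dp":[12,25,0],"delta_rot":[0,0,31]},{"hand":8.5,"dp":[12,25,0],"delta_rot":[0,0,31]},{"hand":8.5,"dp":[12,25,0],"delta_rot":[0,0,31]},{"hand":8.5,"dp":[12,25,0],"delta_rot":[0,0,31]},{"hand":8.5,"dp":[12,25,0],"delta_rot":[0,0,31]},{"hand":8.5,"dp":[12,25,0],"delta_rot":[0,0,31]}]'
python3 - <<'E'
from h import *
s=sense();print(s['position'],s['ee_rot'],s['joint_positions'],s['clock'])
c=cam("wrist");R=cv2.Rodrigues(c[2])[0];print((-R.T@c[3].reshape(3)).round(),R.round(2))
snap("wrist","w1",None,1.4)
E
```

```text
clock: 0.93
position: [337.5, -264.4, 300.9]
ee_rot: [-0.0, 0.876, 0.482, -0.0]
wrist_force: [-0.3, -0.2, -0.5]
finger_gap: 84.8
grip_force: 0.0
clock: 1.77
position: [457.6, -15.3, 300.7]
ee_rot: [-0.0, 0.716, 0.698, -0.001]
wrist_force: [-0.8, -0.3, -0.4]
finger_gap: 84.8
grip_force: 0.0
[457.63621755 -15.27226644 300.69217784] [-4.13010545e-04  7.15995176e-01  6.98104834e-01 -6.14892026e-04] [-2.97829163e-01 -1.93405749e-01  1.80806682e+00 -6.83551152e-04
  1.52824623e+00 -2.72498190e-01] 1.7667
[461.  61. 442.] [[ 1.   -0.03 -0.  ]
 [-0.02 -0.95  0.3 ]
 [-0.01 -0.3  -0.95]]
```

View pics/w1.png

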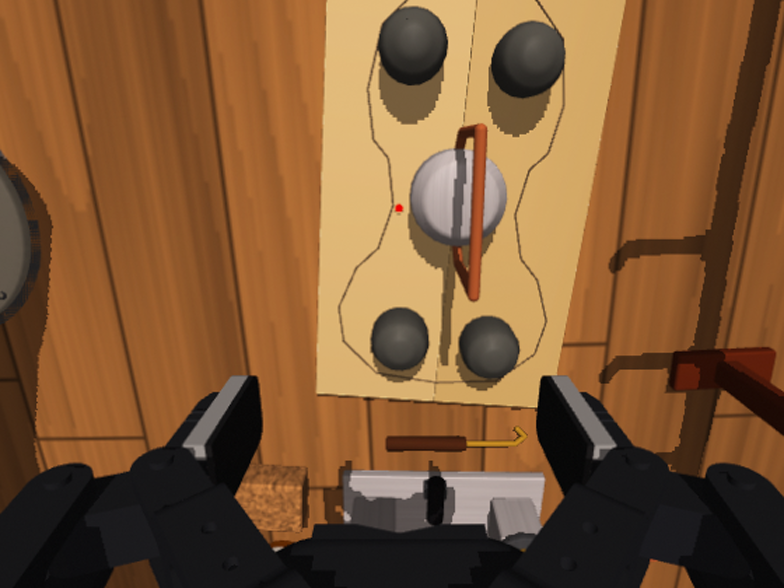

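Wrist view: bar ends at (482,128) and (473,296), weights at (413,46),(528,60),(399,339),(489,347), spot (399,208) in the 1.4x picture.

Run:
```python
from h import *
c=cam("wrist")
def B(n,z,*p):
    q=np.array([back(c,(x/1.4,y/1.4),z) for x,y in p]);print(n,q[:,:2].round(1).tolist());return q
q=B("bail",142,(482,128),(473,296));print(q.mean(0),np.linalg.norm(q[0]-q[1]))
B("w",37,(413,46),(528,60),(399,339),(489,347)); B("spot",12,(399,208)); B("shadetop",64,(458,197))
```

```text
bail [[509.7, 66.7], [506.3, -38.4]]
[507.98267068  14.15045112 142.        ] 105.24992632042832
w [[472.6, 130.3], [561.5, 118.3], [455.4, -112.9], [538.0, -123.1]]
spot [[458.4, 2.9]]
shadetop [[504.9, 17.3]]
```

```bash
python3 -m inch '[{"hand":6,"dp":[2.5,0,-3],"delta_rot":[0,0,0]},{"hand":6,"dp":[4.9,0,-6],"delta_rot":[0,0,0]},{"hand":6,"dp":[4.9,0,-9],"delta_rot":[0,0,0]},{"hand":6,"dp":[4.9,0,-12],"delta_rot":[0,0,0]},{"hand":6,"dp":[4.9,0,-14],"delta_rot":[0,0,0]},{"hand":6,"dp":[4.9,0,-16],"delta_rot":[0,0,0]},{"hand":6,"dp":[4.9,0,-17.5],"delta_rot":[0,0,0]},{"hand":6,"dp":[4.9,0,-17.5],"delta_rot":[0,0,0]},{"hand":6,"dp":[4.9,0,-17.5],"delta_rot":[0,0,0]}]'
python3 -m inch '[{"hand":3,"dp":[0,0,0],"delta_rot":[0,0,0]},{"hand":1.5,"dp":[0,0,0],"delta_rot":[0,0,0]},{"hand":0.4,"dp":[0,0,0],"delta_rot":[0,0,0]},{"hand":0.4,"dp":[0,0,0],"delta_rot":[0,0,0]},{"hand":0.4,"dp":[0,0,0],"delta_rot":[0,0,0]},{"hand":0.4,"dp":[0,0,0],"delta_rot":[0,0,0]},{"hand":0.4,"dp":[0,0,0],"delta_rot":[0,0,0]},{"hand":0.4,"dp":[0,0,0],"delta_rot":[0,0,0]}]'
```

```text
clock: 2.57
position: [506.0, -15.3, 125.8]
ee_rot: [-0.001, 0.716, 0.698, -0.001]
wrist_force: [-0.0, -0.5, 0.4]
finger_gap: 59.9
grip_force: 0.0
clock: 3.23
position: [507.2, -14.3, 127.3]
ee_rot: [0.001, 0.715, 0.699, 0.0]
wrist_force: [-2.3, -1.6, 5.9]
finger_gap: 5.7
grip_force: 58.7
```

```bash
python3 -m inch '[{"hand":0.3,"dp":[0,0,1],"delta_rot":[0,0,0]},{"hand":0.3,"dp":[0,0,2],"delta_rot":[0,0,0]},{"hand":0.3,"dp":[0,0,3.5],"delta_rot":[0,0,0]},{"hand":0.3,"dp":[0,0,5],"delta_rot":[0,0,0]},{"hand":0.3,"dp":[0,0,6.5],"delta_rot":[0,0,0]},{"hand":0.3,"dp":[0,0,8],"delta_rot":[0,0,0]},{"hand":0.3,"dp":[0,0,9.5],"delta_rot":[0,0,0]},{"hand":0.3,"dp":[0,0,11],"delta_rot":[0,0,0]},{"hand":0.3,"dp":[0,0,12],"delta_rot":[0,0,0]},{"hand":0.3,"dp":[0,0,12],"delta_rot":[0,0,0]},{"hand":0.3,"dp":[0,0,12],"delta_rot":[0,0,0]}]'
python3 - <<'E'
from h import *
print(sense()['position']);snap("scene","s2",(200,130,440,310),3.2);snap("wrist","w2",None,1.4)
E
```

```text
clock: 4.15
position: [506.9, -14.0, 246.7]
ee_rot: [0.0, 0.715, 0.699, 0.0]
wrist_force: [0.4, -0.1, -2.3]
finger_gap: 6.0
grip_force: 58.9
[506.92377674 -13.9916813  246.69966186]
```

View pics/w2.png

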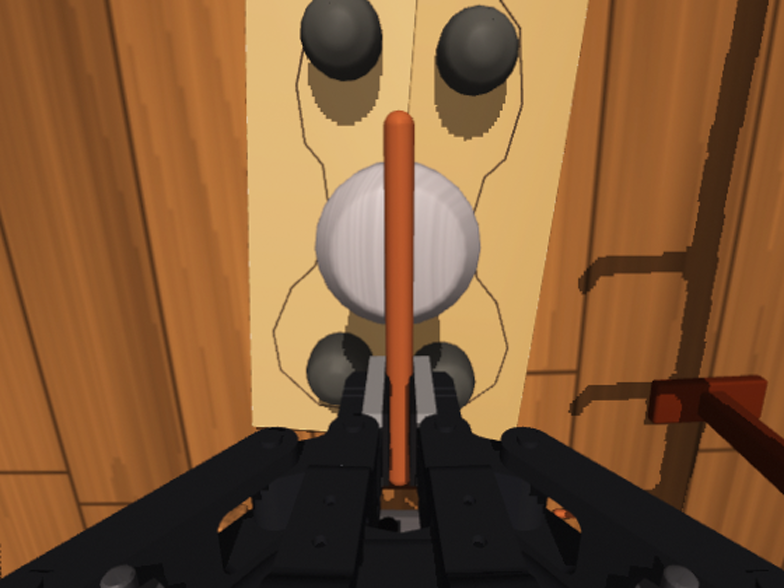

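View pics/s2.png

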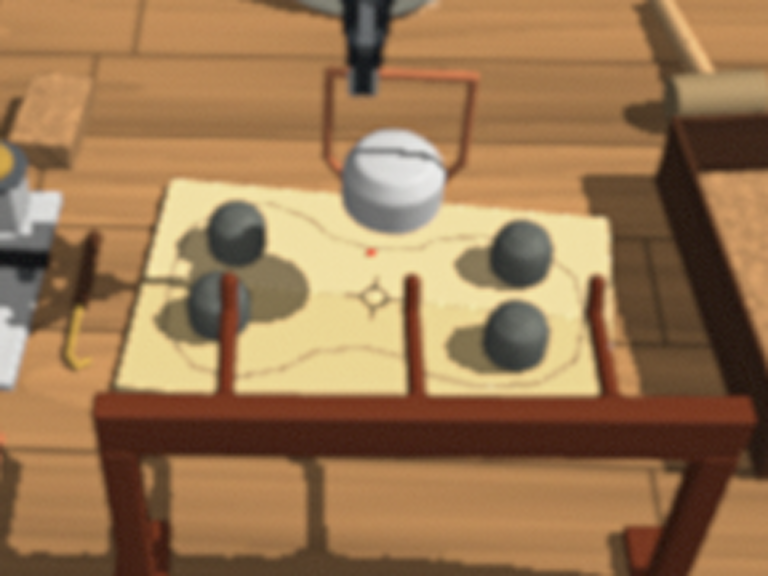

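Shade hangs level from the grip; ring visible at (375,297), spot (371,253), middle peg tip (413,280) in the crop.

Run:
```python
from h import *
c=cam("scene")
def B(n,z,*p):
    q=np.array([back(c,(x/3.2+200,y/3.2+130),z) for x,y in p]);print(n,q[:,:2].round(1).tolist());return q
B("mark",12,(375,297));B("spot",12,(371,253));B("tips",235,(230,280),(413,280),(597,282));B("bar",263,(329,73),(476,77));B("railtop robot edge",230,(97,398),(752,400))
B("screwfar?",60,(0,0))
cw=cam("wrist");print("bar wrist",[back(cw,(x/1.4,y/1.4),z) for x,y,z in((398,118,263),(398,480,263))])
```

```text
mark [[508.5, 5.8]]
spot [[457.8, 2.9]]
tips [[685.6, -100.3], [681.9, 18.6], [679.9, 137.2]]
bar [[510.4, -38.5], [512.1, 66.9]]
railtop robot edge [[778.9, -176.1], [767.0, 220.2]]
screwfar? [[167.6, -371.3]]
bar wrist [array([508.60394611,  68.02722178, 263.        ]), array([505.98469023, -37.65061891, 263.        ])]
```

```bash
python3 -m inch '[{"hand":0.3,"dp":[1.5,0.1,0],"delta_rot":[0,0,0]},{"hand":0.3,"dp":[4,0.5,0],"delta_rot":[0,0,1]},{"hand":0.3,"dp":[6.5,0.5,0],"delta_rot":[0,0,2]},{"hand":0.3,"dp":[9,0.5,0],"delta_rot":[0,0,3]},{"hand":0.3,"dp":[11.5,0.5,0],"delta_rot":[0,0,3]},{"hand":0.3,"dp":[14,0.5,0],"delta_rot":[0,0,3]},{"hand":0.3,"dp":[16.5,0.5,0],"delta_rot":[0,0,3]},{"hand":0.3,"dp":[18.5,0.5,0],"delta_rot":[0,0,3]},{"hand":0.3,"dp":[20,0.5,0],"delta_rot":[0,0,3]},{"hand":0.3,"dp":[21.2,0.5,0],"delta_rot":[0,0,3]},{"hand":0.3,"dp":[21.2,0.5,0],"delta_rot":[0,0,3]},{"hand":0.3,"dp":[21.2,0.5,0],"delta_rot":[0,0,3]}]'
python3 -m inch '[{"hand":0.3,"dp":[0,0,-0.7],"delta_rot":[0,0,0]},{"hand":0.3,"dp":[0,0,-1.4],"delta_rot":[0,0,0]},{"hand":0.3,"dp":[0,0,-2.1],"delta_rot":[0,0,0]},{"hand":0.3,"dp":[0,0,-2.6],"delta_rot":[0,0,0]},{"hand":0.3,"dp":[0,0,-3],"delta_rot":[0,0,0]},{"hand":0.3,"dp":[0,0,-3.3],"delta_rot":[0,0,0]},{"hand":0.3,"dp":[0,0,-3.3],"delta_rot":[0,0,0]},{"hand":0.3,"dp":[0,0,-3.3],"delta_rot":[0,0,0]}]'
python3 - <<'E'
from h import *
snap("scene","s3",(200,90,440,270),3.2)
E
```

```text
clock: 5.25
position: [718.1, -8.9, 244.3]
ee_rot: [-0.001, 0.697, 0.717, -0.001]
wrist_force: [-0.2, 0.0, -1.0]
finger_gap: 5.8
grip_force: 58.8
clock: 5.92
position: [718.7, -9.0, 213.3]
ee_rot: [-0.0, 0.697, 0.717, -0.0]
wrist_force: [0.0, -0.2, -0.5]
finger_gap: 5.7
grip_force: 58.9
```

View pics/s3.png

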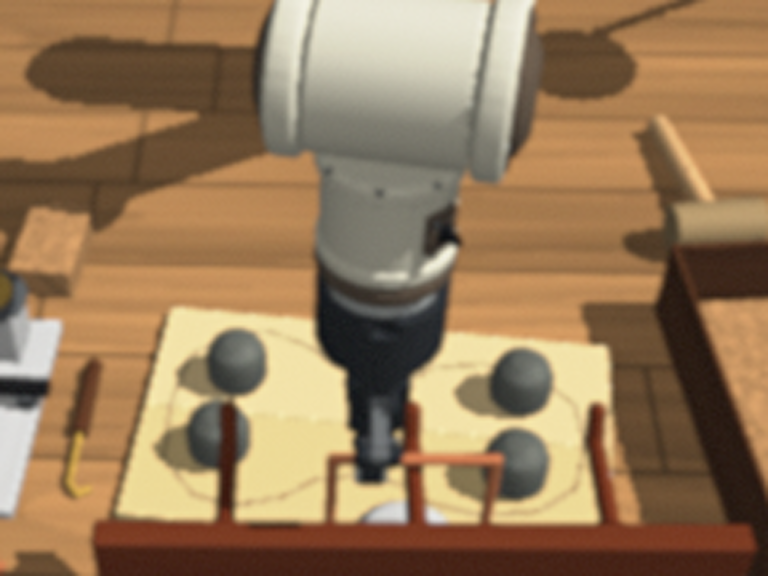

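Bar is over the middle peg, centred on it. Lower the last millimetres.

```bash
python3 -m inch '[{"hand":0.3,"dp":[0,0,-0.3],"delta_rot":[0,0,0]},{"hand":0.3,"dp":[0,0,-0.5],"delta_rot":[0,0,0]},{"hand":0.3,"dp":[0,0,-0.5],"delta_rot":[0,0,0]},{"hand":0.3,"dp":[0,0,-0.5],"delta_rot":[0,0,0]}]'
python3 -m inch '[{"hand":0.3,"dp":[0,0,-0.1],"delta_rot":[0,0,0]},{"hand":0.3,"dp":[0,0,-0.2],"delta_rot":[0,0,0]},{"hand":0.3,"dp":[0,0,-0.2],"delta_rot":[0,0,0]},{"hand":0.3,"dp":[0,0,-0.2],"delta_rot":[0,0,0]}]'
```

```text
clock: 6.3
position: [718.6, -9.0, 208.1]
ee_rot: [-0.0, 0.697, 0.717, -0.0]
wrist_force: [1.2, -0.1, -1.0]
finger_gap: 5.5
grip_force: 58.9
clock: 6.63
position: [718.9, -9.1, 207.1]
ee_rot: [0.0, 0.697, 0.717, 0.0]
wrist_force: [-2.0, 0.8, 1.8]
finger_gap: 5.4
grip_force: 59.2
```

```bash
python3 -m inch '[{"hand":0.9,"dp":[0,0,0],"delta_rot":[0,0,0]},{"hand":1.2,"dp":[0,0,0],"delta_rot":[0,0,0]},{"hand":1.6,"dp":[0,0,0],"delta_rot":[0,0,0]},{"hand":2,"dp":[0,0,0],"delta_rot":[0,0,0]},{"hand":2.4,"dp":[0,0,0],"delta_rot":[0,0,0]},{"hand":2.4,"dp":[0,0,0],"delta_rot":[0,0,0]},{"hand":2.4,"dp":[0,0,1],"delta_rot":[0,0,0]},{"hand":2.4,"dp":[0,0,2.5],"delta_rot":[0,0,0]},{"hand":2.4,"dp":[0,0,5],"delta_rot":[0,0,0]},{"hand":2.4,"dp":[0,0,8],"delta_rot":[0,0,0]},{"hand":2.4,"dp":[0,0,8],"delta_rot":[0,0,0]}]'
python3 - <<'E'
from h import *
snap("scene","s4",(200,90,440,270),3.2)
E
```

```text
clock: 7.55
position: [721.3, -9.4, 295.4]
ee_rot: [0.005, 0.697, 0.717, 0.004]
wrist_force: [0.2, 0.1, 2.4]
finger_gap: 23.7
grip_force: 0.0
```

View pics/s4.png

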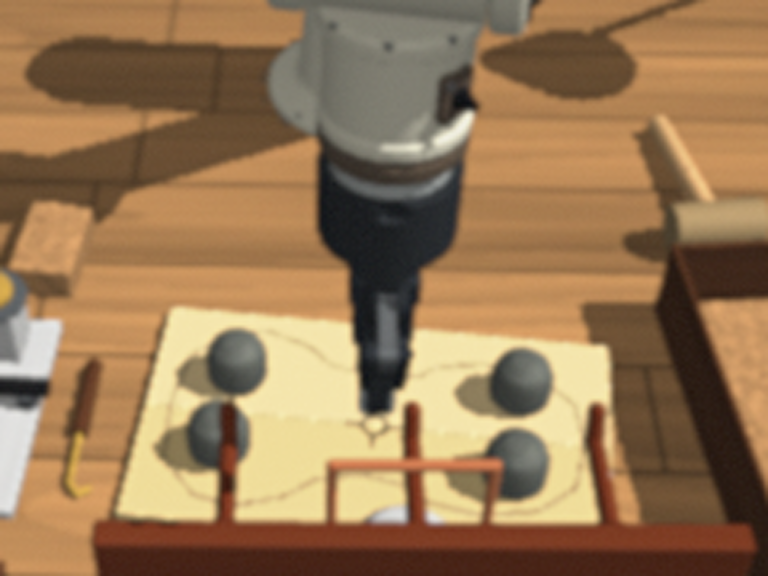

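```bash
python3 -m inch '[{"hand":4,"dp":[-2,0,1],"delta_rot":[0,0,0]},{"hand":6,"dp":[-4.5,1.5,1],"delta_rot":[0,0,-7]},{"hand":8,"dp":[-7,3.5,1],"delta_rot":[0,0,-14]},{"hand":8,"dp":[-10,6,1],"delta_rot":[0,0,-21]},{"hand":8,"dp":[-12,9,1],"delta_rot":[0,0,-28]},{"hand":8,"dp":[-12,12,1],"delta_rot":[0,0,-35]},{"hand":8,"dp":[-12,12,1],"delta_rot":[0,0,-43]},{"hand":8,"dp":[-12,12,1],"delta_rot":[0,0,-43]},{"hand":8,"dp":[-12,12,1],"delta_rot":[0,0,-43]}]'
python3 -m inch '[{"hand":8,"dp":[-2,2,0],"delta_rot":[0,0,-7]},{"hand":8,"dp":[-4,4,0],"delta_rot":[0,0,-14]},{"hand":8,"dp":[-6,6,0],"delta_rot":[0,0,-21]},{"hand":8,"dp":[-8,8,0],"delta_rot":[0,0,-28]},{"hand":8,"dp":[-10,11,0],"delta_rot":[0,0,-36]},{"hand":8,"dp":[-10,11,0],"delta_rot":[0,0,-44]},{"hand":8,"dp":[-10,11,0],"delta_rot":[0,0,-44]},{"hand":8,"dp":[-10,11,0],"delta_rot":[0,0,-44]}]'
python3 - <<'E'
from h import *
snap("wrist","w5",None,1.4);s=sense();print(s['joint_positions']); snap("scene","s5")
E
```

```text
clock: 8.35
position: [598.5, 111.0, 296.0]
ee_rot: [0.0, 0.911, 0.413, -0.0]
wrist_force: [0.7, 0.6, 0.9]
finger_gap: 79.9
grip_force: 0.0
clock: 9.02
position: [498.8, 220.6, 296.2]
ee_rot: [0.0, 0.999, 0.041, -0.0]
wrist_force: [0.5, -0.5, -0.4]
finger_gap: 80.0
grip_force: 0.0
[ 1.94315780e-01  4.52379229e-02  1.59143924e+00 -2.07016486e-04
  1.50518852e+00  1.68197099e+00]
```

View pics/w5.png

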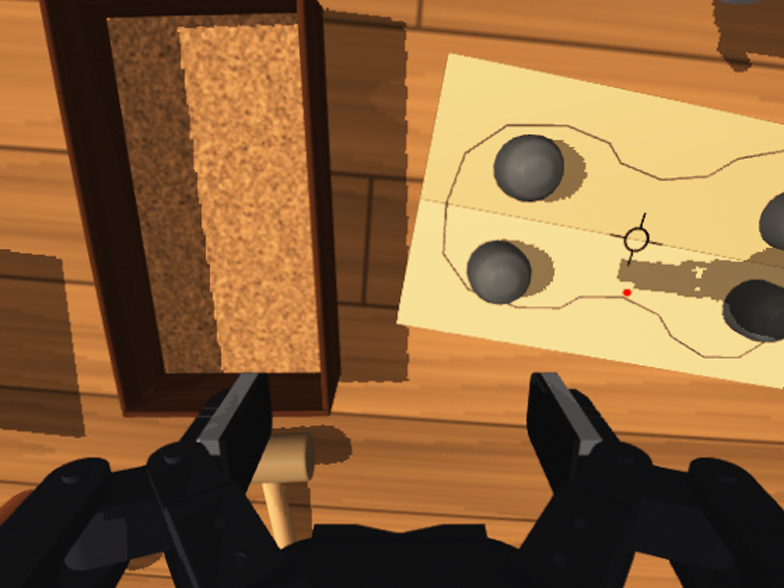

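Run:
```python
from h import *
c=cam("wrist")
def B(n,z,*p):
    q=np.array([back(c,(x/1.4,y/1.4),z) for x,y in p]);print(n,q[:,:2].round(1).tolist());return q
q=B("cork left",12,(108,17),(163,373));print(np.linalg.norm(q[0]-q[1]),np.degrees(np.arctan2(*(q[0]-q[1])[1::-1])))
u=(q[0]-q[1])/np.linalg.norm(q[0]-q[1]); n=np.array([u[1],-u[0],0]); ctr=q.mean(0)+n*83; print("ctr",ctr)
B("rim out",82,(122,415),(330,411))
for k in(-100,-33,33,100):print(k,(ctr+u*k).round(0))
B("w",37,(529,168),(500,272));B("mark",12,(636,240));B("spot",12,(627,292))
```

```text
cork left [[652.1, 467.6], [337.0, 442.2]]
316.1220704019434 4.609211596775
ctr [501.25067868 372.16491208  12.        ]
rim out [[332.8, 445.2], [352.5, 267.1]]
-100 [402. 364.  12.]
-33 [468. 370.  12.]
33 [534. 375.  12.]
100 [601. 380.  12.]
w [[562.7, 119.7], [473.8, 130.7]]
mark [[507.5, 5.7]]
spot [[458.1, 2.9]]
```

```bash
python3 -m inch '[{"hand":8,"dp":[2,-3,-3],"delta_rot":[0,0,0]},{"hand":8,"dp":[4,-6,-6],"delta_rot":[0,0,0]},{"hand":8,"dp":[6.3,-10.1,-9],"delta_rot":[0,0,0]},{"hand":8,"dp":[6.3,-10.1,-12],"delta_rot":[0,0,0]},{"hand":8,"dp":[6.3,-10.1,-15.5],"delta_rot":[0,0,0]},{"hand":8,"dp":[6.3,-10.1,-19],"delta_rot":[0,0,0]},{"hand":8,"dp":[6.3,-10.1,-22],"delta_rot":[0,0,0]},{"hand":8,"dp":[6.3,-10.1,-24.5],"delta_rot":[0,0,0]},{"hand":8,"dp":[6.3,-10.1,-26.5],"delta_rot":[0,0,0]},{"hand":8,"dp":[6.3,-10.1,-28.2],"delta_rot":[0,0,0]},{"hand":8,"dp":[6.3,-10.1,-28.2],"delta_rot":[0,0,0]},{"hand":8,"dp":[6.3,-10.1,-28.2],"delta_rot":[0,0,0]}]'
python3 -m inch '[{"hand":7,"dp":[0,0,0],"delta_rot":[0,0,0]},{"hand":6,"dp":[0,0,0],"delta_rot":[0,0,0]},{"hand":5,"dp":[0,0,0],"delta_rot":[0,0,0]},{"hand":4.8,"dp":[0,0,0],"delta_rot":[0,0,0]},{"hand":4.8,"dp":[0,0,0],"delta_rot":[0,0,0]},{"hand":4.8,"dp":[0,0,0],"delta_rot":[0,0,0]}]'
```

```text
clock: 10.12
position: [561.1, 119.3, 13.5]
ee_rot: [-0.0, 0.999, 0.041, -0.001]
wrist_force: [-0.1, -0.2, 0.0]
finger_gap: 79.8
grip_force: 0.0
clock: 10.62
position: [563.5, 119.8, 16.6]
ee_rot: [0.0, 0.999, 0.041, 0.002]
wrist_force: [-1.4, -0.7, 6.2]
finger_gap: 51.5
grip_force: 63.2
```

```bash
python3 -m inch '[{"hand":4.8,"dp":[0,0,1],"delta_rot":[0,0,0]},{"hand":4.8,"dp":[0,0,3],"delta_rot":[0,0,0]},{"hand":4.8,"dp":[0,0,6],"delta_rot":[0,0,0]},{"hand":4.8,"dp":[0,0,9],"delta_rot":[0,0,0]},{"hand":4.8,"dp":[0,1,12],"delta_rot":[0,0,0]},{"hand":4.8,"dp":[0.3,3,14],"delta_rot":[0,0,0]},{"hand":4.8,"dp":[0.6,6,14],"delta_rot":[0,0,0]},{"hand":4.8,"dp":[1,9,14],"delta_rot":[0,0,0]},{"hand":4.8,"dp":[1.5,12,14],"delta_rot":[0,0,0]},{"hand":4.8,"dp":[2,15,14],"delta_rot":[0,0,0]},{"hand":4.8,"dp":[2.5,18,14],"delta_rot":[0,0,0]},{"hand":4.8,"dp":[3,21,14],"delta_rot":[0,0,0]}]'
python3 -m inch '[{"hand":4.8,"dp":[0.4,3,0],"delta_rot":[0,0,0]},{"hand":4.8,"dp":[0.8,5,0],"delta_rot":[0,0,0]},{"hand":4.8,"dp":[0.8,5,0],"delta_rot":[0,0,0]},{"hand":4.8,"dp":[0.8,5,0],"delta_rot":[0,0,0]},{"hand":4.8,"dp":[0.8,5,0],"delta_rot":[0,0,0]}]'
python3 - <<'E'
from h import *
snap("wrist","w6");s=sense();print(s['wrist_force'],s['position'])
E
```

```text
clock: 11.62
position: [591.3, 331.5, 154.8]
ee_rot: [0.0, 0.999, 0.041, -0.0]
wrist_force: [1.0, 0.0, -2.6]
finger_gap: 51.9
grip_force: 63.5
clock: 12.03
position: [599.4, 379.3, 154.3]
ee_rot: [0.0, 0.999, 0.04, -0.0]
wrist_force: [0.7, -0.6, -2.0]
finger_gap: 52.0
grip_force: 63.6
[ 0.23250915 -0.36906232 -2.57698089] [599.55478731 378.98959855 154.40515351]
```

```bash
python3 -m inch '[{"hand":4.8,"dp":[0.1,0.1,-2],"delta_rot":[0,0,0]},{"hand":4.8,"dp":[0.1,0.1,-5],"delta_rot":[0,0,0]},{"hand":4.8,"dp":[0.1,0.1,-8],"delta_rot":[0,0,0]},{"hand":4.8,"dp":[0.1,0.1,-10],"delta_rot":[0,0,0]},{"hand":4.8,"dp":[0.1,0.1,-11.5],"delta_rot":[0,0,0]},{"hand":4.8,"dp":[0.1,0.1,-12.7],"delta_rot":[0,0,0]},{"hand":4.8,"dp":[0.1,0.1,-13.3],"delta_rot":[0,0,0]},{"hand":4.8,"dp":[0.1,0.1,-13.5],"delta_rot":[0,0,0]},{"hand":4.8,"dp":[0.1,0.1,-13.5],"delta_rot":[0,0,0]},{"hand":4.8,"dp":[0.1,0.1,-13.5],"delta_rot":[0,0,0]}]'
python3 -m inch '[{"hand":4.8,"dp":[0,0,-0.1],"delta_rot":[0,0,0]},{"hand":4.8,"dp":[0,0,-0.15],"delta_rot":[0,0,0]},{"hand":4.8,"dp":[0,0,-0.15],"delta_rot":[0,0,0]}]'
python3 -m inch '[{"hand":4.8,"dp":[0,0,-0.1],"delta_rot":[0,0,0]},{"hand":4.8,"dp":[0,0,-0.15],"delta_rot":[0,0,0]},{"hand":4.8,"dp":[0,0,-0.15],"delta_rot":[0,0,0]}]'
```

```text
clock: 12.92
position: [601.8, 381.4, 21.0]
ee_rot: [-0.0, 0.999, 0.04, 0.001]
wrist_force: [-0.1, -0.1, -1.7]
finger_gap: 51.7
grip_force: 63.6
clock: 13.17
position: [601.0, 381.2, 18.4]
ee_rot: [-0.0, 0.999, 0.04, 0.0]
wrist_force: [0.2, 0.9, -2.5]
finger_gap: 52.1
grip_force: 63.6
clock: 13.42
position: [600.8, 381.1, 16.7]
ee_rot: [-0.0, 0.999, 0.04, 0.0]
wrist_force: [-0.4, -0.2, -0.4]
finger_gap: 52.0
grip_force: 63.9
```

```bash
python3 -m inch '[{"hand":4.8,"dp":[0,0,-0.05],"delta_rot":[0,0,0]},{"hand":5.3,"dp":[0,0,-0.05],"delta_rot":[0,0,0]},{"hand":5.6,"dp":[0,0,-0.05],"delta_rot":[0,0,0]},{"hand":6,"dp":[0,0,-0.05],"delta_rot":[0,0,0]},{"hand":6.6,"dp":[0,0,-0.05],"delta_rot":[0,0,0]},{"hand":7,"dp":[0,0,-0.05],"delta_rot":[0,0,0]},{"hand":7,"dp":[0,0,1],"delta_rot":[0,0,0]},{"hand":7,"dp":[0,0,4],"delta_rot":[0,0,0]},{"hand":7,"dp":[0,0,8],"delta_rot":[0,0,0]},{"hand":7,"dp":[0,0,12],"delta_rot":[0,0,0]},{"hand":7,"dp":[0,0,16],"delta_rot":[0,0,0]},{"hand":7,"dp":[0,0,20],"delta_rot":[0,0,0]}]'
python3 -m inch '[{"hand":8,"dp":[-2,-4,1],"delta_rot":[0,0,0]},{"hand":8,"dp":[-4,-8,2],"delta_rot":[0,0,0]},{"hand":8,"dp":[-6,-12,4],"delta_rot":[0,0,0]},{"hand":8,"dp":[-8,-15,6],"delta_rot":[0,0,0]},{"hand":8,"dp":[-10,-17,8],"delta_rot":[0,0,0]},{"hand":8,"dp":[-10,-17,8],"delta_rot":[0,0,0]},{"hand":8,"dp":[-10,-17,8],"delta_rot":[0,0,0]}]'
python3 - <<'E'
from h import *
snap("wrist","w7",None,1.4);print(sense()['position'])
E
```

```text
clock: 14.42
position: [600.5, 381.0, 219.4]
ee_rot: [-0.0, 0.999, 0.04, 0.001]
wrist_force: [0.8, -0.6, -0.2]
finger_gap: 70.0
grip_force: 0.0
clock: 15.0
position: [501.1, 210.1, 299.9]
ee_rot: [-0.0, 0.999, 0.039, 0.003]
wrist_force: [0.8, 0.3, -0.2]
finger_gap: 79.9
grip_force: 0.0
[501.13880187 210.91631675 297.93555309]
```

View pics/w7.png

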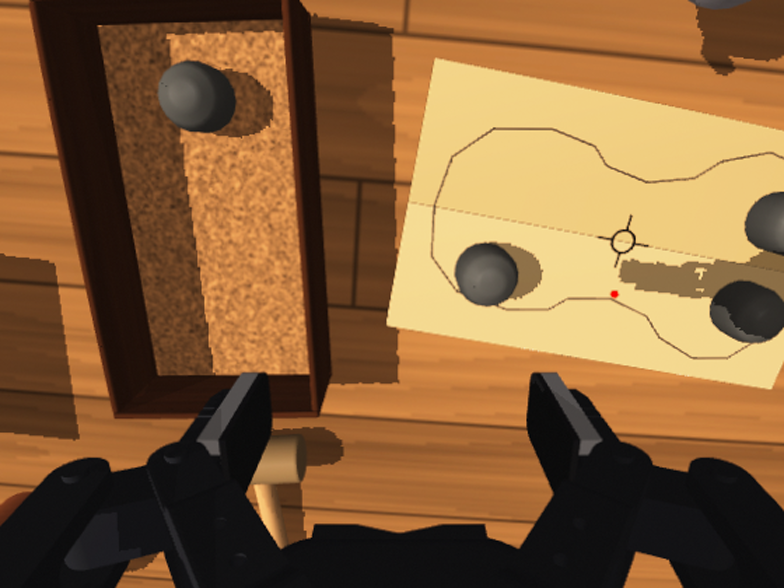

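```bash
cat >> h.py <<'E'
def weights(n,z=37,box=((360,650),(-200,215))):
    c=cam(n); im=read_camera(n)[:,:,::-1].copy(); return wdet(im,c,z,box)
def wdet(im,c,z=37,box=((360,650),(-200,215))):
    hsv=cv2.cvtColor(im,cv2.COLOR_BGR2HSV); m=((hsv[...,1]<70)&(hsv[...,2]<150)&(hsv[...,2]>25)).astype(np.uint8)
    m=cv2.morphologyEx(m,cv2.MORPH_OPEN,np.ones((3,3)))
    k,l,st,ce=cv2.connectedComponentsWithStats(m); out=[]
    for i in range(1,k):
        if st[i,4]<80: continue
        p=back(c,(st[i,0]+st[i,2]/2-.5,st[i,1]+st[i,3]/2-.5),z)
        if box[0][0]<p[0]<box[0][1] and box[1][0]<p[1]<box[1][1]: out.append((p[:2].round(1).tolist(),st[i].tolist()))
    return out
E
python3 - <<'E'
from h import *
c=cam("wrist");im=cv2.imread("pics/w7_raw.png")
for o in wdet(im,c): print(o)
print("box",wdet(im,c,37,((330,660),(280,460))))
q=back(c,(486/1.4,274/1.4),37);print(q)
print("top",weights("top"))
E
```

```text
([537.9, -99.0], [533, 137, 27, 45, 946])
([473.6, 132.9], [326, 174, 44, 44, 1517])
([458.2, -106.6], [507, 201, 53, 43, 1786])
box [([599.7, 379.9], [113, 44, 55, 50, 2157])]
[473.32580283 133.29609647  37.        ]
top [([541.4, -121.5], [288, 203, 13, 13, 130]), ([473.7, 138.9], [205, 219, 10, 14, 90])]
```

```bash
python3 -m inch '[{"hand":8,"dp":[-1.5,-4,-3],"delta_rot":[0,0,0]},{"hand":8,"dp":[-2.7,-7.9,-6],"delta_rot":[0,0,0]},{"hand":8,"dp":[-2.7,-7.9,-9.5],"delta_rot":[0,0,0]},{"hand":8,"dp":[-2.7,-7.9,-13],"delta_rot":[0,0,0]},{"hand":8,"dp":[-2.7,-7.9,-16.5],"delta_rot":[0,0,0]},{"hand":8,"dp":[-2.7,-7.9,-20],"delta_rot":[0,0,0]},{"hand":8,"dp":[-2.7,-7.9,-23],"delta_rot":[0,0,0]},{"hand":8,"dp":[-2.7,-7.9,-25.5],"delta_rot":[0,0,0]},{"hand":8,"dp":[-2.7,-7.9,-27.5],"delta_rot":[0,0,0]},{"hand":8,"dp":[-2.7,-7.9,-28.4],"delta_rot":[0,0,0]},{"hand":8,"dp":[-2.7,-7.9,-28.4],"delta_rot":[0,0,0]},{"hand":8,"dp":[-2.7,-7.9,-28.4],"delta_rot":[0,0,0]}]'
python3 -m inch '[{"hand":7,"dp":[0,0,0],"delta_rot":[0,0,0]},{"hand":6,"dp":[0,0,0],"delta_rot":[0,0,0]},{"hand":5,"dp":[0,0,0],"delta_rot":[0,0,0]},{"hand":4.8,"dp":[0,0,0],"delta_rot":[0,0,0]},{"hand":4.8,"dp":[0,0,0],"delta_rot":[0,0,0]},{"hand":4.8,"dp":[0,0,0],"delta_rot":[0,0,0]},{"hand":4.8,"dp":[0,0,0],"delta_rot":[0,0,0]}]'
```

```text
clock: 16.1
position: [473.6, 132.5, 11.9]
ee_rot: [-0.0, 0.999, 0.041, -0.001]
wrist_force: [0.5, -0.1, 0.1]
finger_gap: 79.9
grip_force: 0.0
clock: 16.68
position: [475.4, 132.1, 14.2]
ee_rot: [-0.0, 0.999, 0.04, 0.002]
wrist_force: [-0.5, -0.5, 5.8]
finger_gap: 51.7
grip_force: 63.5
```

```bash
python3 -m inch '[{"hand":4.8,"dp":[0,0,1],"delta_rot":[0,0,0]},{"hand":4.8,"dp":[0,0,3],"delta_rot":[0,0,0]},{"hand":4.8,"dp":[0,0,6],"delta_rot":[0,0,0]},{"hand":4.8,"dp":[0,0,9],"delta_rot":[0,0,0]},{"hand":4.8,"dp":[0.2,1,12],"delta_rot":[0,0,0]},{"hand":4.8,"dp":[1,3,14],"delta_rot":[0,0,0]},{"hand":4.8,"dp":[1.8,6,14],"delta_rot":[0,0,0]},{"hand":4.8,"dp":[2.6,9,14],"delta_rot":[0,0,0]},{"hand":4.8,"dp":[3.4,12,14],"delta_rot":[0,0,0]},{"hand":4.8,"dp":[4.2,15,14],"delta_rot":[0,0,0]},{"hand":4.8,"dp":[5,18,14],"delta_rot":[0,0,0]},{"hand":4.8,"dp":[5.6,21,14],"delta_rot":[0,0,0]}]'
python3 -m inch '[{"hand":4.8,"dp":[0.3,2,0],"delta_rot":[0,0,0]},{"hand":4.8,"dp":[0.4,3.3,0],"delta_rot":[0,0,0]},{"hand":4.8,"dp":[0.4,3.3,-2],"delta_rot":[0,0,0]},{"hand":4.8,"dp":[0.4,3.3,-5],"delta_rot":[0,0,0]},{"hand":4.8,"dp":[0.4,3.3,-8],"delta_rot":[0,0,0]},{"hand":4.8,"dp":[0.4,3.3,-10],"delta_rot":[0,0,0]},{"hand":4.8,"dp":[0.4,3.3,-11.5],"delta_rot":[0,0,0]},{"hand":4.8,"dp":[0.4,3.3,-12.7],"delta_rot":[0,0,0]},{"hand":4.8,"dp":[0.4,3.3,-13.3],"delta_rot":[0,0,0]},{"hand":4.8,"dp":[0.4,3.3,-13.5],"delta_rot":[0,0,0]},{"hand":4.8,"dp":[0.4,3.3,-13.5],"delta_rot":[0,0,0]},{"hand":4.8,"dp":[0.4,3.3,-13.5],"delta_rot":[0,0,0]}]'
python3 -m inch '[{"hand":4.8,"dp":[0,0,-0.1],"delta_rot":[0,0,0]},{"hand":4.8,"dp":[0,0,-0.15],"delta_rot":[0,0,0]},{"hand":4.8,"dp":[0,0,-0.15],"delta_rot":[0,0,0]}]'
```

```text
clock: 17.68
position: [529.8, 343.4, 152.9]
ee_rot: [0.0, 0.999, 0.04, 0.0]
wrist_force: [-0.1, 0.1, -2.0]
finger_gap: 52.1
grip_force: 63.4
clock: 18.68
position: [534.8, 375.5, 18.8]
ee_rot: [-0.0, 0.999, 0.04, 0.001]
wrist_force: [0.6, -0.3, -2.9]
finger_gap: 51.8
grip_force: 63.4
clock: 18.93
position: [534.0, 375.2, 16.4]
ee_rot: [-0.0, 0.999, 0.04, 0.0]
wrist_force: [-0.1, -0.1, -2.3]
finger_gap: 52.1
grip_force: 63.4
```

```bash
python3 -m inch '[{"hand":4.8,"dp":[0,0,-0.1],"delta_rot":[0,0,0]},{"hand":4.8,"dp":[0,0,-0.15],"delta_rot":[0,0,0]},{"hand":4.8,"dp":[0,0,-0.15],"delta_rot":[0,0,0]}]'
python3 -m inch '[{"hand":4.8,"dp":[0,0,-0.05],"delta_rot":[0,0,0]},{"hand":4.8,"dp":[0,0,-0.1],"delta_rot":[0,0,0]},{"hand":4.8,"dp":[0,0,-0.1],"delta_rot":[0,0,0]}]'
```

```text
clock: 19.18
position: [533.7, 375.0, 14.3]
ee_rot: [-0.0, 0.999, 0.04, 0.0]
wrist_force: [-0.3, 0.1, -2.5]
finger_gap: 52.3
grip_force: 63.6
clock: 19.43
position: [533.8, 375.1, 14.3]
ee_rot: [0.0, 0.999, 0.04, -0.0]
wrist_force: [-3.1, -1.3, 4.4]
finger_gap: 51.9
grip_force: 64.3
```

```bash
python3 -m inch '[{"hand":5.2,"dp":[0,0,0.05],"delta_rot":[0,0,0]},{"hand":5.5,"dp":[0,0,0.05],"delta_rot":[0,0,0]},{"hand":5.8,"dp":[0,0,0.05],"delta_rot":[0,0,0]},{"hand":6.2,"dp":[0,0,0.05],"delta_rot":[0,0,0]},{"hand":6.6,"dp":[0,0,0.05],"delta_rot":[0,0,0]},{"hand":7,"dp":[0,0,0.05],"delta_rot":[0,0,0]},{"hand":7,"dp":[0,0,1],"delta_rot":[0,0,0]},{"hand":7,"dp":[0,0,4],"delta_rot":[0,0,0]},{"hand":7,"dp":[0,0,8],"delta_rot":[0,0,0]},{"hand":7,"dp":[0,0,12],"delta_rot":[0,0,0]},{"hand":7,"dp":[0,0,16],"delta_rot":[0,0,0]},{"hand":7,"dp":[0,0,20],"delta_rot":[0,0,0]}]'
python3 -m inch '[{"hand":8,"dp":[-0.5,-4,1],"delta_rot":[0,0,0]},{"hand":8,"dp":[-1,-8,2],"delta_rot":[0,0,0]},{"hand":8,"dp":[-1.5,-12,4],"delta_rot":[0,0,0]},{"hand":8,"dp":[-2,-16,6],"delta_rot":[0,0,0]},{"hand":8,"dp":[-2.5,-20,8],"delta_rot":[0,0,0]},{"hand":8,"dp":[-3,-24,8],"delta_rot":[0,0,0]},{"hand":8,"dp":[-3.4,-28,8],"delta_rot":[0,0,0]},{"hand":8,"dp":[-3.4,-32,8],"delta_rot":[0,0,0]},{"hand":8,"dp":[-3.4,-36,8],"delta_rot":[0,0,0]},{"hand":8,"dp":[-3.4,-40,8],"delta_rot":[0,0,0]},{"hand":8,"dp":[-3.4,-44,8],"delta_rot":[0,0,0]},{"hand":8,"dp":[-3.4,-44,8],"delta_rot":[0,0,0]}]'
python3 -m inch '[{"hand":8,"dp":[0,0,0],"delta_rot":[0,0,0]},{"hand":8,"dp":[0,0,0],"delta_rot":[0,0,0]}]'
python3 - <<'E'
from h import *
for o in weights("wrist"): print(o)
for o in weights("top",37,((330,660),(280,460))): print("top",o)
snap("wrist","w8",None,1.4);s=sense();print(s['position'],s['joint_positions'])
E
```

```text
clock: 20.43
position: [533.5, 374.9, 216.2]
ee_rot: [-0.0, 0.999, 0.04, 0.0]
wrist_force: [1.3, -0.3, 0.0]
finger_gap: 69.9
grip_force: 0.0
clock: 21.43
position: [499.3, -71.5, 294.1]
ee_rot: [0.002, 0.999, 0.037, 0.0]
wrist_force: [0.7, 1.4, -0.7]
finger_gap: 79.9
grip_force: 0.0
clock: 21.6
position: [499.7, -64.6, 293.8]
ee_rot: [-0.0, 0.999, 0.04, 0.0]
wrist_force: [-0.2, 1.2, -0.4]
finger_gap: 80.1
grip_force: 0.0
([539.3, -124.8], [318, 116, 46, 46, 1693])
([457.6, -113.9], [302, 184, 43, 44, 1500])
top ([601.6, 388.0], [130, 175, 14, 15, 163])
top ([530.8, 382.9], [129, 196, 14, 16, 170])
[499.77601992 -63.52952354 293.51595826] [-3.66909230e-01 -6.54478530e-02  1.70637640e+00  2.77919093e-04
  1.50049331e+00  1.12076852e+00]
```

View pics/w8.png

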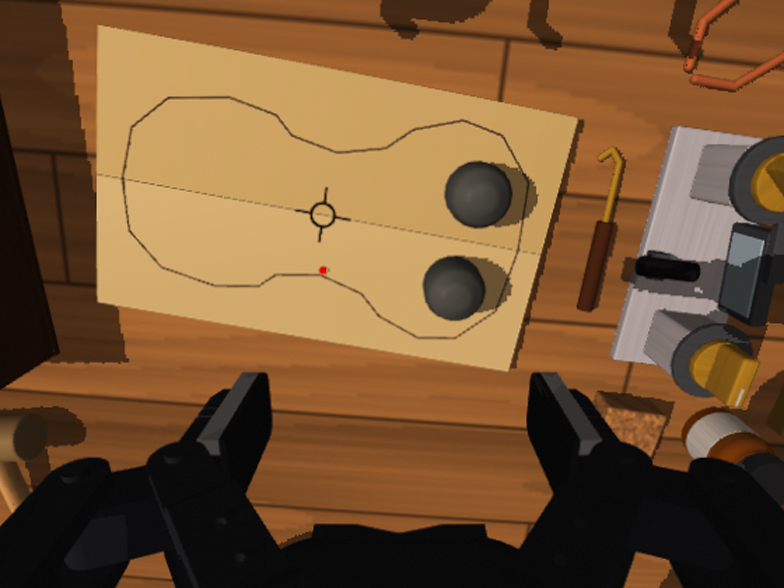

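```bash
python3 -m inch '[{"hand":8,"dp":[2,-3,-3],"delta_rot":[0,0,0]},{"hand":8,"dp":[3.9,-6.1,-6],"delta_rot":[0,0,0]},{"hand":8,"dp":[3.9,-6.1,-9.5],"delta_rot":[0,0,0]},{"hand":8,"dp":[3.9,-6.1,-13],"delta_rot":[0,0,0]},{"hand":8,"dp":[3.9,-6.1,-16.5],"delta_rot":[0,0,0]},{"hand":8,"dp":[3.9,-6.1,-20],"delta_rot":[0,0,0]},{"hand":8,"dp":[3.9,-6.1,-23],"delta_rot":[0,0,0]},{"hand":8,"dp":[3.9,-6.1,-25.5],"delta_rot":[0,0,0]},{"hand":8,"dp":[3.9,-6.1,-27.2],"delta_rot":[0,0,0]},{"hand":8,"dp":[3.9,-6.1,-28],"delta_rot":[0,0,0]},{"hand":8,"dp":[3.9,-6.1,-28],"delta_rot":[0,0,0]},{"hand":8,"dp":[3.9,-6.1,-28],"delta_rot":[0,0,0]}]'
python3 -m inch '[{"hand":7,"dp":[0,0,0],"delta_rot":[0,0,0]},{"hand":6,"dp":[0,0,0],"delta_rot":[0,0,0]},{"hand":5,"dp":[0,0,0],"delta_rot":[0,0,0]},{"hand":4.8,"dp":[0,0,0],"delta_rot":[0,0,0]},{"hand":4.8,"dp":[0,0,0],"delta_rot":[0,0,0]},{"hand":4.8,"dp":[0,0,0],"delta_rot":[0,0,0]},{"hand":4.8,"dp":[0,0,0],"delta_rot":[0,0,0]}]'
```

```text
clock: 22.75
position: [539.3, -125.5, 13.9]
ee_rot: [0.0, 0.999, 0.041, 0.0]
wrist_force: [0.3, -0.6, 0.4]
finger_gap: 79.8
grip_force: 0.0
clock: 23.33
position: [540.1, -126.4, 15.4]
ee_rot: [0.001, 0.999, 0.04, 0.001]
wrist_force: [-0.4, -0.0, 6.5]
finger_gap: 52.3
grip_force: 62.5
```

```bash
python3 -m inch '[{"hand":4.8,"dp":[0,0,1],"delta_rot":[0,0,0]},{"hand":4.8,"dp":[0,0,3],"delta_rot":[0,0,0]},{"hand":4.8,"dp":[0,0,6],"delta_rot":[0,0,0]},{"hand":4.8,"dp":[0,0,9],"delta_rot":[0,0,0]},{"hand":4.8,"dp":[-0.2,1,12],"delta_rot":[0,0,0]},{"hand":4.8,"dp":[-0.5,4,14],"delta_rot":[0,0,0]},{"hand":4.8,"dp":[-1,7.5,14],"delta_rot":[0,0,0]},{"hand":4.8,"dp":[-1.5,11,14],"delta_rot":[0,0,0]},{"hand":4.8,"dp":[-2,14.5,14],"delta_rot":[0,0,0]},{"hand":4.8,"dp":[-2.5,18,14],"delta_rot":[0,0,0]},{"hand":4.8,"dp":[-3,21.5,14],"delta_rot":[0,0,0]},{"hand":4.8,"dp":[-3.5,25,14],"delta_rot":[0,0,0]}]'
python3 -m inch '[{"hand":4.8,"dp":[-0.5,3.5,0],"delta_rot":[0,0,0]},{"hand":4.8,"dp":[-1,7,0],"delta_rot":[0,0,0]},{"hand":4.8,"dp":[-1.5,10.5,0],"delta_rot":[0,0,0]},{"hand":4.8,"dp":[-2,14,0],"delta_rot":[0,0,0]},{"hand":4.8,"dp":[-2.5,17.5,0],"delta_rot":[0,0,0]},{"hand":4.8,"dp":[-3,20.5,0],"delta_rot":[0,0,0]},{"hand":4.8,"dp":[-3.4,23,0],"delta_rot":[0,0,0]},{"hand":4.8,"dp":[-3.5,24.6,0],"delta_rot":[0,0,0]},{"hand":4.8,"dp":[-3.5,24.6,-1],"delta_rot":[0,0,0]},{"hand":4.8,"dp":[-3.5,24.6,-3],"delta_rot":[0,0,0]},{"hand":4.8,"dp":[-3.5,24.6,-5],"delta_rot":[0,0,0]},{"hand":4.8,"dp":[-3.5,24.6,-5],"delta_rot":[0,0,0]}]'
python3 -m inch '[{"hand":4.8,"dp":[0,0,-2],"delta_rot":[0,0,0]},{"hand":4.8,"dp":[0,0,-4.5],"delta_rot":[0,0,0]},{"hand":4.8,"dp":[0,0,-6.5],"delta_rot":[0,0,0]},{"hand":4.8,"dp":[0,0,-7.8],"delta_rot":[0,0,0]},{"hand":4.8,"dp":[0,0,-8.4],"delta_rot":[0,0,0]},{"hand":4.8,"dp":[0,0,-8.6],"delta_rot":[0,0,0]},{"hand":4.8,"dp":[0,0,-8.6],"delta_rot":[0,0,0]},{"hand":4.8,"dp":[0,0,-8.6],"delta_rot":[0,0,0]}]'
```

```text
clock: 24.33
position: [503.0, 125.6, 154.0]
ee_rot: [0.0, 0.999, 0.04, 0.0]
wrist_force: [0.5, -0.9, -2.7]
finger_gap: 52.4
grip_force: 63.5
clock: 25.33
position: [465.5, 367.6, 98.6]
ee_rot: [0.002, 0.999, 0.04, -0.004]
wrist_force: [-1.2, -1.2, -3.4]
finger_gap: 51.8
grip_force: 63.6
clock: 26.0
position: [469.8, 370.5, 18.8]
ee_rot: [-0.0, 0.999, 0.04, 0.001]
wrist_force: [-0.4, -0.2, -2.1]
finger_gap: 52.2
grip_force: 63.6
```

Expect contact at about TCP z ≈ 15.4.

```bash
python3 -m inch '[{"hand":4.8,"dp":[0,0,-0.1],"delta_rot":[0,0,0]},{"hand":4.8,"dp":[0,0,-0.15],"delta_rot":[0,0,0]},{"hand":4.8,"dp":[0,0,-0.15],"delta_rot":[0,0,0]}]'
python3 -m inch '[{"hand":4.8,"dp":[0,0,-0.1],"delta_rot":[0,0,0]},{"hand":4.8,"dp":[0,0,-0.12],"delta_rot":[0,0,0]},{"hand":4.8,"dp":[0,0,-0.12],"delta_rot":[0,0,0]}]'
```

```text
clock: 26.25
position: [469.0, 370.2, 16.4]
ee_rot: [-0.0, 0.999, 0.04, 0.0]
wrist_force: [-0.5, 0.1, -1.9]
finger_gap: 52.2
grip_force: 63.6
clock: 26.5
position: [469.0, 370.3, 15.4]
ee_rot: [-0.0, 0.999, 0.04, 0.0]
wrist_force: [-1.6, -0.4, 5.4]
finger_gap: 52.1
grip_force: 64.2
```

```bash
python3 -m inch '[{"hand":5.2,"dp":[0,0,0.05],"delta_rot":[0,0,0]},{"hand":5.5,"dp":[0,0,0.05],"delta_rot":[0,0,0]},{"hand":5.8,"dp":[0,0,0.05],"delta_rot":[0,0,0]},{"hand":6.2,"dp":[0,0,0.05],"delta_rot":[0,0,0]},{"hand":6.6,"dp":[0,0,0.05],"delta_rot":[0,0,0]},{"hand":7,"dp":[0,0,0.05],"delta_rot":[0,0,0]},{"hand":7,"dp":[0,0,1],"delta_rot":[0,0,0]},{"hand":7,"dp":[0,0,4],"delta_rot":[0,0,0]},{"hand":7,"dp":[0,0,8],"delta_rot":[0,0,0]},{"hand":7,"dp":[0,0,12],"delta_rot":[0,0,0]},{"hand":7,"dp":[0,0,16],"delta_rot":[0,0,0]},{"hand":7,"dp":[0,0,20],"delta_rot":[0,0,0]}]'
python3 -m inch '[{"hand":8,"dp":[0,-4,1],"delta_rot":[0,0,0]},{"hand":8,"dp":[0,-8,2],"delta_rot":[0,0,0]},{"hand":8,"dp":[0,-12,4],"delta_rot":[0,0,0]},{"hand":8,"dp":[0,-16,6],"delta_rot":[0,0,0]},{"hand":8,"dp":[0,-20,8],"delta_rot":[0,0,0]},{"hand":8,"dp":[0,-24,8],"delta_rot":[0,0,0]},{"hand":8,"dp":[0,-28,8],"delta_rot":[0,0,0]},{"hand":8,"dp":[0,-32,8],"delta_rot":[0,0,0]},{"hand":8,"dp":[0,-36,8],"delta_rot":[0,0,0]},{"hand":8,"dp":[0,-40,8],"delta_rot":[0,0,0]},{"hand":8,"dp":[0,-44,8],"delta_rot":[0,0,0]},{"hand":8,"dp":[0,-44,8],"delta_rot":[0,0,0]}]'
python3 -m inch '[{"hand":8,"dp":[0,0,0],"delta_rot":[0,0,0]},{"hand":8,"dp":[0,0,0],"delta_rot":[0,0,0]},{"hand":8,"dp":[0,0,0],"delta_rot":[0,0,0]}]'
python3 - <<'E'
from h import *
for o in weights("wrist"): print(o)
for o in weights("top",37,((330,660),(280,460))): print("top",o)
s=sense();print(s['position'],s['joint_positions'])
E
```

```text
clock: 27.5
position: [468.4, 369.9, 217.4]
ee_rot: [-0.0, 0.999, 0.04, 0.0]
wrist_force: [0.4, 0.6, -0.5]
finger_gap: 70.2
grip_force: 0.0
clock: 28.5
position: [468.3, -76.2, 295.3]
ee_rot: [0.002, 0.999, 0.037, 0.0]
wrist_force: [0.1, 1.2, 0.3]
finger_gap: 79.9
grip_force: 0.0
clock: 28.75
position: [468.7, -68.7, 294.9]
ee_rot: [-0.0, 0.999, 0.041, 0.0]
wrist_force: [-0.9, 0.6, 0.2]
finger_gap: 80.1
grip_force: 0.0
([457.4, -114.1], [301, 159, 44, 44, 1543])
top ([600.0, 387.8], [130, 175, 14, 16, 169])
top ([530.9, 381.3], [129, 196, 15, 16, 182])
top ([467.8, 375.8], [129, 216, 14, 15, 174])
[468.79506622 -68.60614213 294.80387537] [-4.01288638e-01 -1.48154653e-01  1.77997872e+00  1.89301449e-04
  1.50954838e+00  1.08623821e+00]
```

```bash
python3 -m inch '[{"hand":8,"dp":[-0.5,-2,-3],"delta_rot":[0,0,0]},{"hand":8,"dp":[-1.2,-4.5,-6],"delta_rot":[0,0,0]},{"hand":8,"dp":[-1.2,-4.5,-9.5],"delta_rot":[0,0,0]},{"hand":8,"dp":[-1.2,-4.5,-13],"delta_rot":[0,0,0]},{"hand":8,"dp":[-1.2,-4.5,-16.5],"delta_rot":[0,0,0]},{"hand":8,"dp":[-1.2,-4.5,-20],"delta_rot":[0,0,0]},{"hand":8,"dp":[-1.2,-4.5,-23],"delta_rot":[0,0,0]},{"hand":8,"dp":[-1.2,-4.5,-25.5],"delta_rot":[0,0,0]},{"hand":8,"dp":[-1.2,-4.5,-27.3],"delta_rot":[0,0,0]},{"hand":8,"dp":[-1.2,-4.5,-28.1],"delta_rot":[0,0,0]},{"hand":8,"dp":[-1.2,-4.5,-28.1],"delta_rot":[0,0,0]},{"hand":8,"dp":[-1.2,-4.5,-28.1],"delta_rot":[0,0,0]}]'
python3 -m inch '[{"hand":7,"dp":[0,0,0],"delta_rot":[0,0,0]},{"hand":6,"dp":[0,0,0],"delta_rot":[0,0,0]},{"hand":5,"dp":[0,0,0],"delta_rot":[0,0,0]},{"hand":4.8,"dp":[0,0,0],"delta_rot":[0,0,0]},{"hand":4.8,"dp":[0,0,0],"delta_rot":[0,0,0]},{"hand":4.8,"dp":[0,0,0],"delta_rot":[0,0,0]},{"hand":4.8,"dp":[0,0,0],"delta_rot":[0,0,0]}]'
```

```text
clock: 29.85
position: [457.3, -114.6, 14.2]
ee_rot: [0.0, 0.999, 0.041, 0.0]
wrist_force: [0.3, 0.1, -0.2]
finger_gap: 79.7
grip_force: 0.0
clock: 30.43
position: [458.1, -115.6, 15.4]
ee_rot: [0.001, 0.999, 0.04, 0.001]
wrist_force: [-0.6, 0.6, 6.3]
finger_gap: 51.8
grip_force: 63.3
```

```bash
python3 -m inch '[{"hand":4.8,"dp":[0,0,1],"delta_rot":[0,0,0]},{"hand":4.8,"dp":[0,0,3],"delta_rot":[0,0,0]},{"hand":4.8,"dp":[0,0,6],"delta_rot":[0,0,0]},{"hand":4.8,"dp":[0,0,9],"delta_rot":[0,0,0]},{"hand":4.8,"dp":[0,1,12],"delta_rot":[0,0,0]},{"hand":4.8,"dp":[0,4,14],"delta_rot":[0,0,0]},{"hand":4.8,"dp":[0,7.5,14],"delta_rot":[0,0,0]},{"hand":4.8,"dp":[0,11,14],"delta_rot":[0,0,0]},{"hand":4.8,"dp":[0,14.5,14],"delta_rot":[0,0,0]},{"hand":4.8,"dp":[0,18,14],"delta_rot":[0,0,0]},{"hand":4.8,"dp":[0,21.5,14],"delta_rot":[0,0,0]},{"hand":4.8,"dp":[-0.5,25,14],"delta_rot":[0,0,0]}]'
python3 -m inch '[{"hand":4.8,"dp":[-0.7,3.5,0],"delta_rot":[0,0,0]},{"hand":4.8,"dp":[-1.5,7,0],"delta_rot":[0,0,0]},{"hand":4.8,"dp":[-2.3,10.5,0],"delta_rot":[0,0,0]},{"hand":4.8,"dp":[-3,14,0],"delta_rot":[0,0,0]},{"hand":4.8,"dp":[-4,17.5,0],"delta_rot":[0,0,0]},{"hand":4.8,"dp":[-4.6,20,0],"delta_rot":[0,0,0]},{"hand":4.8,"dp":[-5,22.8,0],"delta_rot":[0,0,0]},{"hand":4.8,"dp":[-5,22.8,0],"delta_rot":[0,0,0]},{"hand":4.8,"dp":[-5,22.8,-1],"delta_rot":[0,0,0]},{"hand":4.8,"dp":[-5,22.8,-3],"delta_rot":[0,0,0]},{"hand":4.8,"dp":[-5,22.8,-5],"delta_rot":[0,0,0]},{"hand":4.8,"dp":[-5,22.8,-5],"delta_rot":[0,0,0]}]'
python3 -m inch '[{"hand":4.8,"dp":[0,0,-2],"delta_rot":[0,0,0]},{"hand":4.8,"dp":[0,0,-4.5],"delta_rot":[0,0,0]},{"hand":4.8,"dp":[0,0,-6.5],"delta_rot":[0,0,0]},{"hand":4.8,"dp":[0,0,-7.8],"delta_rot":[0,0,0]},{"hand":4.8,"dp":[0,0,-8.4],"delta_rot":[0,0,0]},{"hand":4.8,"dp":[0,0,-8.6],"delta_rot":[0,0,0]},{"hand":4.8,"dp":[0,0,-8.75],"delta_rot":[0,0,0]},{"hand":4.8,"dp":[0,0,-8.75],"delta_rot":[0,0,0]},{"hand":4.8,"dp":[0,0,-8.75],"delta_rot":[0,0,0]}]'
```

```text
clock: 31.43
position: [451.7, 136.6, 154.5]
ee_rot: [0.0, 0.999, 0.04, 0.001]
wrist_force: [0.3, 0.3, -2.7]
finger_gap: 51.9
grip_force: 63.7
clock: 32.43
position: [398.7, 360.0, 98.9]
ee_rot: [0.002, 0.999, 0.04, -0.004]
wrist_force: [-2.0, -0.6, -3.8]
finger_gap: 52.0
grip_force: 64.0
clock: 33.18
position: [402.7, 363.4, 17.3]
ee_rot: [-0.0, 0.999, 0.04, 0.001]
wrist_force: [-0.7, 0.0, -2.5]
finger_gap: 52.1
grip_force: 64.0
```

```bash
python3 -m inch '[{"hand":4.8,"dp":[0,0,-0.1],"delta_rot":[0,0,0]},{"hand":4.8,"dp":[0,0,-0.12],"delta_rot":[0,0,0]},{"hand":4.8,"dp":[0,0,-0.12],"delta_rot":[0,0,0]}]'
python3 -m inch '[{"hand":4.8,"dp":[0,0,-0.06],"delta_rot":[0,0,0]},{"hand":4.8,"dp":[0,0,-0.06],"delta_rot":[0,0,0]},{"hand":4.8,"dp":[0,0,-0.06],"delta_rot":[0,0,0]}]'
```

```text
clock: 33.43
position: [402.1, 363.2, 15.4]
ee_rot: [-0.0, 0.999, 0.04, 0.0]
wrist_force: [0.7, -0.2, -0.6]
finger_gap: 52.2
grip_force: 64.4
clock: 33.68
position: [402.1, 363.3, 15.4]
ee_rot: [-0.0, 0.999, 0.041, 0.0]
wrist_force: [-1.5, -2.0, 5.5]
finger_gap: 52.3
grip_force: 65.0
```

```bash
python3 -m inch '[{"hand":5.2,"dp":[0,0,0.05],"delta_rot":[0,0,0]},{"hand":5.5,"dp":[0,0,0.05],"delta_rot":[0,0,0]},{"hand":5.8,"dp":[0,0,0.05],"delta_rot":[0,0,0]},{"hand":6.2,"dp":[0,0,0.05],"delta_rot":[0,0,0]},{"hand":6.6,"dp":[0,0,0.05],"delta_rot":[0,0,0]},{"hand":7,"dp":[0,0,0.05],"delta_rot":[0,0,0]},{"hand":7,"dp":[0,0,1],"delta_rot":[0,0,0]},{"hand":7,"dp":[0,0,4],"delta_rot":[0,0,0]},{"hand":7,"dp":[0,0,8],"delta_rot":[0,0,0]},{"hand":7,"dp":[0,0,12],"delta_rot":[0,0,0]},{"hand":7,"dp":[0,0,16],"delta_rot":[0,0,0]},{"hand":7,"dp":[0,0,20],"delta_rot":[0,0,0]}]'
python3 -m inch '[{"hand":8,"dp":[0.5,-4,2],"delta_rot":[0,0,0]},{"hand":8,"dp":[1,-8,4],"delta_rot":[0,0,0]},{"hand":8,"dp":[2,-12,6],"delta_rot":[0,0,0]},{"hand":8,"dp":[2.5,-16,8],"delta_rot":[0,0,0]},{"hand":8,"dp":[3,-20,10],"delta_rot":[0,0,0]},{"hand":8,"dp":[3,-24,11],"delta_rot":[0,0,0]},{"hand":8,"dp":[3,-28,11],"delta_rot":[0,0,0]},{"hand":8,"dp":[3,-32,11],"delta_rot":[0,0,0]},{"hand":8,"dp":[3,-36,11],"delta_rot":[0,0,0]},{"hand":8,"dp":[3,-36,11],"delta_rot":[0,0,0]}]'
python3 -m inch '[{"hand":8,"dp":[0,-4,0],"delta_rot":[0,0,0]},{"hand":8,"dp":[0,-8,0],"delta_rot":[0,0,0]},{"hand":8,"dp":[0,-12,0],"delta_rot":[0,0,0]},{"hand":8,"dp":[0,-16,0],"delta_rot":[0,0,0]},{"hand":8,"dp":[0,-20,0],"delta_rot":[0,0,0]},{"hand":8,"dp":[0,-24,0],"delta_rot":[0,0,0]},{"hand":8,"dp":[0,-28,0],"delta_rot":[0,0,0]},{"hand":8,"dp":[0,-33,0],"delta_rot":[0,0,0]},{"hand":8,"dp":[0,-33,0],"delta_rot":[0,0,0]},{"hand":8,"dp":[0,-33,0],"delta_rot":[0,0,0]},{"hand":8,"dp":[0,-33,0],"delta_rot":[0,0,0]},{"hand":8,"dp":[0,-33,0],"delta_rot":[0,0,0]}]'
python3 - <<'E'
from h import *
snap("wrist","w9",None,1.4)
for o in weights("top",37,((330,660),(280,460))): print("top",o)
for o in weights("top"): print("blank",o)
s=sense();print(s['position'],s['joint_positions'],s['ee_rot'])
E
```

```text
clock: 34.68
position: [401.4, 362.8, 217.1]
ee_rot: [-0.0, 0.999, 0.04, 0.0]
wrist_force: [0.8, 0.5, -0.0]
finger_gap: 70.2
grip_force: 0.0
clock: 35.52
position: [431.3, -1.7, 325.2]
ee_rot: [0.001, 0.999, 0.038, 0.001]
wrist_force: [-0.4, 0.9, -0.1]
finger_gap: 79.6
grip_force: 0.0
clock: 36.52
position: [432.0, -325.5, 324.8]
ee_rot: [-0.0, 0.999, 0.041, 0.0]
wrist_force: [0.4, 0.0, -0.7]
finger_gap: 80.3
grip_force: 0.0
top ([629.8, 394.7], [129, 166, 14, 16, 172])
top ([530.9, 381.3], [129, 196, 15, 16, 187])
top ([467.9, 374.2], [129, 216, 15, 15, 187])
top ([399.5, 366.7], [128, 237, 17, 16, 212])
[ 432.08131903 -325.54670661  324.76171459] [-8.69293848e-01  2.28873403e-02  1.55896727e+00  1.91932152e-04
  1.55921233e+00  6.18749354e-01] [1.48788540e-04 9.99144118e-01 4.13636702e-02 2.36986867e-04]
```

View pics/w9.png

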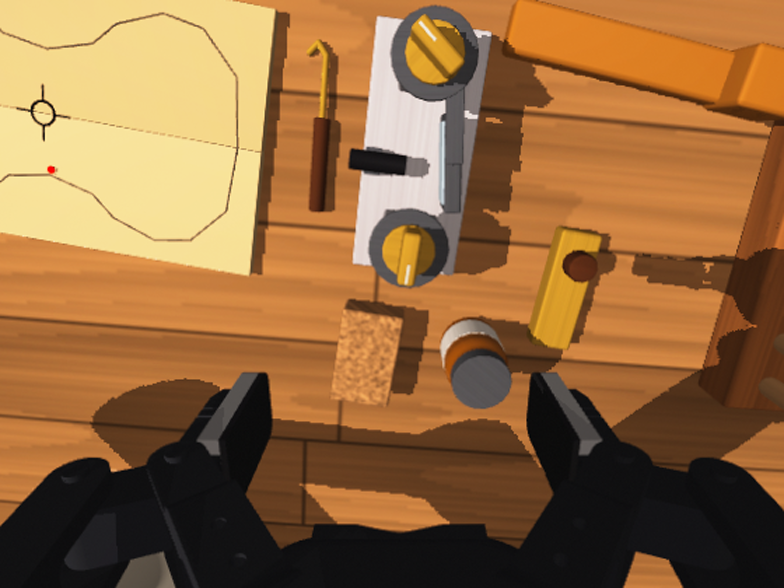

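The picture shows the far wing at about (437,48), running upper-left to lower-right, and the near wing at (408,250), nearly along the mount. Enlarging both.

Run:
```python
import cv2,numpy as np
im=cv2.imread("pics/w9_raw.png")
a=cv2.resize(im[0:75,270:345],None,fx=5.2,fy=5.2,interpolation=cv2.INTER_CUBIC)
b=cv2.resize(im[143:218,255:330],None,fx=5.2,fy=5.2,interpolation=cv2.INTER_CUBIC)
cv2.imwrite("pics/wing.png",np.hstack([a,b]))
```

```text
(no output)
```

View pics/wing.png

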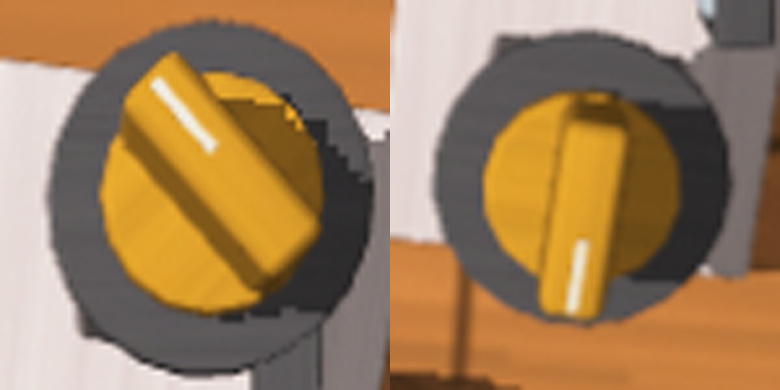

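Run:
```python
from h import *
c=cam("wrist")
f=lambda p,z,o:back(c,(p[0]/5.2+o[0],p[1]/5.2+o[1]),z)
for n,p,q,z,o in(("far",(151,76),(292,260),116,(270,0)),("near",(182,318),(207,122),114,(255,143))):
    a,b=f(p,z,o),f(q,z,o);d=a-b;print(n,"c",((a+b)/2).round(1),"len",np.linalg.norm(d).round(1),"ang of marked end",np.degrees(np.arctan2(d[1],d[0])).round(1))
for n,p in(("mark",(43,113)),("spot",(51,170))):print(n,back(c,(p[0]/1.4,p[1]/1.4),12).round(1))
B=[back(c,(x/1.4,y/1.4),10).round(1)[:2] for x,y in((378,18),(354,265),(492,32))];print(B)
```

```text
far c [ 571.  -339.7  116. ] len 39.7 ang of marked end 45.4
near c [ 423.  -333.8  114. ] len 41.3 ang of marked end 178.0
mark [507.5   4.6  12. ]
spot [457.    3.4  12. ]
[array([ 607. , -292.8]), array([ 388. , -284.5]), array([ 604.3, -391.2])]
```

Near wing axis (422.7,−333.6), wing at −2°. Spot-to-mark: near screw +1.55 rad (89° clockwise), far screw −0.33 rad. Near first.

```bash
cat >> h.py <<'E'
def spot():
    for n in("top","scene"):
        c=cam(n);im=read_camera(n).astype(int);m=((im[...,0]>170)&(im[...,1]<110)&(im[...,2]<110)).astype(np.uint8)
        k,l,st,ce=cv2.connectedComponentsWithStats(m)
        for i in range(1,k):
            p=back(c,ce[i],12)
            if 380<p[0]<640 and -190<p[1]<200: print(n,st[i,4],p[:2].round(1))
E
python3 -m inch '[{"hand":6,"dp":[-0.5,-0.5,-3],"delta_rot":[0,0,-3]},{"hand":4,"dp":[-0.9,-0.8,-6],"delta_rot":[0,0,-6.7]},{"hand":3.4,"dp":[-0.9,-0.8,-9],"delta_rot":[0,0,-6.7]},{"hand":3.4,"dp":[-0.9,-0.8,-12],"delta_rot":[0,0,-6.7]},{"hand":3.4,"dp":[-0.9,-0.8,-15],"delta_rot":[0,0,-6.7]},{"hand":3.4,"dp":[-0.9,-0.8,-17],"delta_rot":[0,0,-6.7]},{"hand":3.4,"dp":[-0.9,-0.8,-17],"delta_rot":[0,0,-6.7]},{"hand":3.4,"dp":[-0.9,-0.8,-17],"delta_rot":[0,0,-6.7]}]'
python3 -c "
from h import *
spot();snap('wrist','w10');s=sense();print(s['position'],s['ee_rot'])"
python3 -m inch '[{"hand":3.4,"dp":[0,0,-2],"delta_rot":[0,0,0]},{"hand":3.4,"dp":[0,0,-4],"delta_rot":[0,0,0]},{"hand":3.4,"dp":[0,0,-5.5],"delta_rot":[0,0,0]},{"hand":3.4,"dp":[0,0,-6.4],"delta_rot":[0,0,0]},{"hand":3.4,"dp":[0,0,-6.4],"delta_rot":[0,0,0]},{"hand":3.4,"dp":[0,0,-6.4],"delta_rot":[0,0,0]}]'
```

```text
clock: 37.33
position: [422.6, -333.8, 153.9]
ee_rot: [-0.001, 1.0, -0.018, -0.001]
wrist_force: [-1.0, -0.6, 0.8]
finger_gap: 34.3
grip_force: 0.0
scene 1 [543.1  39.7]
[ 423.84926891 -335.92955465  156.79718396] [ 0.00162433  0.99983924 -0.01780496  0.00135575]
clock: 37.98
position: [423.2, -335.5, 91.4]
ee_rot: [0.001, 1.0, -0.018, 0.0]
wrist_force: [0.7, -0.6, 0.2]
finger_gap: 33.9
grip_force: 0.0
```

```bash
python3 -m inch '[{"hand":2.4,"dp":[0,0,0],"delta_rot":[0,0,0]},{"hand":1.6,"dp":[0,0,0],"delta_rot":[0,0,0]},{"hand":1,"dp":[0,0,0],"delta_rot":[0,0,0]},{"hand":0.9,"dp":[0,0,0],"delta_rot":[0,0,0]},{"hand":0.9,"dp":[0,0,0],"delta_rot":[0,0,0]},{"hand":0.9,"dp":[0,0,0],"delta_rot":[0,0,0]}]'
python3 - <<'E'
from h import *
for n,P in(("top",(457.5,3,12)),("scene",(457.5,3,12))):
    c=cam(n);im=read_camera(n);u=proj(c,[P])[0];x,y=u.round().astype(int);w=im[y-6:y+7,x-6:x+7].astype(int)
    k=(w[...,0]-w[...,1]);i=np.unravel_index(k.argmax(),k.shape);print(n,u,i,w[i],np.median(w.reshape(-1,3),0))
E
```

```text
clock: 38.48
position: [423.5, -334.2, 92.0]
ee_rot: [-0.001, 1.0, -0.018, 0.001]
wrist_force: [-0.4, 6.9, 7.1]
finger_gap: 12.7
grip_force: 59.4
top [252.91237393 234.50443614] (np.int64(5), np.int64(5)) [246 119  72] [245. 235. 173.]
scene [315.98046388 208.97251122] (np.int64(5), np.int64(5)) [219 112  82] [241. 225. 166.]
```

```bash
cat >> h.py <<'E'
def spot():
    for n in("top","scene"):
        c=cam(n);im=read_camera(n).astype(int);d=im[...,0]-im[...,1];m=((d>60)&(im[...,0]>190)).astype(np.uint8)
        k,l,st,ce=cv2.connectedComponentsWithStats(m)
        for i in range(1,k):
            p=back(c,ce[i],12)
            if 385<p[0]<620 and -175<p[1]<190 and st[i,4]<40:
                x,y=ce[i].round().astype(int);w=np.clip(d[y-4:y+5,x-4:x+5]-25,0,None);Y,X=np.mgrid[y-4:y+5,x-4:x+5]
                print(n,st[i,4],back(c,((w*X).sum()/w.sum(),(w*Y).sum()/w.sum()),12)[:2].round(1))
E
python3 -m inch '[{"hand":0.9,"dp":[0,0,0],"delta_rot":[0,0,-3]},{"hand":0.9,"dp":[0,0,0],"delta_rot":[0,0,-7]},{"hand":0.9,"dp":[0,0,0],"delta_rot":[0,0,-12]},{"hand":0.9,"dp":[0,0,0],"delta_rot":[0,0,-17]},{"hand":0.9,"dp":[0,0,0],"delta_rot":[0,0,-22]},{"hand":0.9,"dp":[0,0,0],"delta_rot":[0,0,-27]},{"hand":0.9,"dp":[0,0,0],"delta_rot":[0,0,-32]},{"hand":0.9,"dp":[0,0,0],"delta_rot":[0,0,-37]},{"hand":0.9,"dp":[0,0,0],"delta_rot":[0,0,-42]},{"hand":0.9,"dp":[0,0,0],"delta_rot":[0,0,-45]},{"hand":0.9,"dp":[0,0,0],"delta_rot":[0,0,-45]}]'
python3 -c "
from h import *
spot()"
```

```text
clock: 39.5
position: [423.0, -335.3, 92.0]
ee_rot: [0.0, 0.916, -0.4, 0.0]
wrist_force: [-3.0, 3.5, 7.1]
finger_gap: 12.9
grip_force: 59.2
top 4 [483.6  12.2]
scene 6 [480.2   8.3]
```

```bash
python3 -m inch '[{"hand":0.9,"dp":[0,0,0],"delta_rot":[0,0,-3]},{"hand":0.9,"dp":[0,0,0],"delta_rot":[0,0,-7]},{"hand":0.9,"dp":[0,0,0],"delta_rot":[0,0,-12]},{"hand":0.9,"dp":[0,0,0],"delta_rot":[0,0,-17]},{"hand":0.9,"dp":[0,0,0],"delta_rot":[0,0,-22]},{"hand":0.9,"dp":[0,0,0],"delta_rot":[0,0,-27]},{"hand":0.9,"dp":[0,0,0],"delta_rot":[0,0,-32]},{"hand":0.9,"dp":[0,0,0],"delta_rot":[0,0,-37]},{"hand":0.9,"dp":[0,0,0],"delta_rot":[0,0,-42]},{"hand":0.9,"dp":[0,0,0],"delta_rot":[0,0,-44.5]},{"hand":0.9,"dp":[0,0,0],"delta_rot":[0,0,-44.5]},{"hand":0.9,"dp":[0,0,0],"delta_rot":[0,0,-44.5]}]'
python3 -c "
from h import *
spot();print(sense()['joint_positions'])
for n,P in(('top',(507.6,5.5,12)),('scene',(507.6,5.5,12))): print(n,proj(cam(n),[P]))"
```

```text
clock: 40.6
position: [421.9, -335.7, 92.0]
ee_rot: [-0.001, -0.697, 0.717, 0.0]
wrist_force: [-7.5, 1.7, 7.9]
finger_gap: 12.7
grip_force: 59.5
top 7 [507.7  17.4]
scene 7 [504.6  14.5]
[-0.89496908  0.22050979  1.81875116 -0.0026678   1.10290159  2.27475029]
top [[253.1796065  218.89216837]]
scene [[317.06197778 222.56848703]]
```

```bash
python3 -m inch '[{"hand":1.6,"dp":[0,0,0],"delta_rot":[0,0,0]},{"hand":2.2,"dp":[0,0,0],"delta_rot":[0,0,0]},{"hand":2.8,"dp":[0,0,0],"delta_rot":[0,0,0]},{"hand":3.2,"dp":[0,0,0],"delta_rot":[0,0,0]},{"hand":3.2,"dp":[0,0,1],"delta_rot":[0,0,0]},{"hand":3.2,"dp":[0,0,3],"delta_rot":[0,0,0]},{"hand":3.2,"dp":[0,0,6],"delta_rot":[0,0,0]},{"hand":3.2,"dp":[0,0,9],"delta_rot":[0,0,0]},{"hand":3.2,"dp":[0,0,9],"delta_rot":[0,0,0]}]'
python3 -m inch '[{"hand":3.2,"dp":[1,0,0],"delta_rot":[0,0,7]},{"hand":3.2,"dp":[2,0,0],"delta_rot":[0,0,14]},{"hand":3.2,"dp":[3,0,0],"delta_rot":[0,0,21]},{"hand":3.2,"dp":[4,0,0],"delta_rot":[0,0,28]},{"hand":3.2,"dp":[5,0,0],"delta_rot":[0,0,35]},{"hand":3.2,"dp":[6,0,0],"delta_rot":[0,0,42]},{"hand":3.2,"dp":[7,0,0],"delta_rot":[0,0,49]},{"hand":3.2,"dp":[8,0,0],"delta_rot":[0,0,56]},{"hand":3.2,"dp":[9,0,0],"delta_rot":[0,0,63]},{"hand":3.2,"dp":[10,0,0],"delta_rot":[0,0,69]},{"hand":3.2,"dp":[10,0,0],"delta_rot":[0,0,69]}]'
python3 -m inch '[{"hand":3.2,"dp":[1,0,0],"delta_rot":[0,0,7]},{"hand":3.2,"dp":[2,0,0],"delta_rot":[0,0,14]},{"hand":3.2,"dp":[3,-0.4,0],"delta_rot":[0,0,21]},{"hand":3.2,"dp":[4,-0.4,0],"delta_rot":[0,0,28]},{"hand":3.2,"dp":[4.8,-0.4,0],"delta_rot":[0,0,35]},{"hand":3.2,"dp":[4.8,-0.4,0],"delta_rot":[0,0,42]},{"hand":3.2,"dp":[4.8,-0.4,0],"delta_rot":[0,0,49]},{"hand":3.2,"dp":[4.8,-0.4,0],"delta_rot":[0,0,56]},{"hand":3.2,"dp":[4.8,-0.4,0],"delta_rot":[0,0,63]},{"hand":3.2,"dp":[4.8,-0.4,0],"delta_rot":[0,0,68]},{"hand":3.2,"dp":[4.8,-0.4,0],"delta_rot":[0,0,68]},{"hand":3.2,"dp":[4.8,-0.4,0],"delta_rot":[0,0,68]}]'
python3 - <<'E'
from h import *
s=sense();q=s['ee_rot'];print(s['position'],np.degrees(2*np.arctan2(q[2],q[1])),s['joint_positions']);spot()
E
```

```text
clock: 41.45
position: [425.5, -338.1, 188.0]
ee_rot: [-0.001, -0.697, 0.717, -0.006]
wrist_force: [0.8, -0.7, 0.8]
finger_gap: 32.0
grip_force: 0.0
clock: 42.37
position: [524.1, -334.8, 180.7]
ee_rot: [0.0, 0.981, -0.194, 0.001]
wrist_force: [0.4, -0.7, -0.2]
finger_gap: 32.1
grip_force: 0.0
clock: 43.37
position: [570.4, -339.1, 180.5]
ee_rot: [-0.0, 0.923, 0.384, -0.0]
wrist_force: [1.3, -0.7, 0.5]
finger_gap: 32.1
grip_force: 0.0
[ 570.37880085 -339.05885193  180.48236849] 45.16254628083698 [-7.17967527e-01  4.21684767e-01  1.37758765e+00 -1.12790343e-04
  1.34238797e+00  6.46192109e-02]
top 7 [507.7  17.5]
scene 7 [504.6  14.6]
```

```bash
python3 -m inch '[{"hand":3.2,"dp":[0.1,0,-2],"delta_rot":[0,0,0]},{"hand":3.2,"dp":[0.1,0,-4.5],"delta_rot":[0,0,0]},{"hand":3.2,"dp":[0.1,0,-7],"delta_rot":[0,0,0]},{"hand":3.2,"dp":[0.1,0,-8.7],"delta_rot":[0,0,0]},{"hand":3.2,"dp":[0.1,0,-8.7],"delta_rot":[0,0,0]},{"hand":3.2,"dp":[0.1,0,-8.7],"delta_rot":[0,0,0]},{"hand":2.4,"dp":[0.1,0,-8.7],"delta_rot":[0,0,0]},{"hand":1.6,"dp":[0.1,0,-8.7],"delta_rot":[0,0,0]},{"hand":0.9,"dp":[0.1,0,-8.7],"delta_rot":[0,0,0]},{"hand":0.9,"dp":[0.1,0,-8.7],"delta_rot":[0,0,0]},{"hand":0.9,"dp":[0.1,0,-8.7],"delta_rot":[0,0,0]},{"hand":0.9,"dp":[0.1,0,-8.7],"delta_rot":[0,0,0]}]'
python3 -m inch '[{"hand":0.9,"dp":[0,0,0],"delta_rot":[0,0,3]},{"hand":0.9,"dp":[0,0,0],"delta_rot":[0,0,7]},{"hand":0.9,"dp":[0,0,0],"delta_rot":[0,0,12]},{"hand":0.9,"dp":[0,0,0],"delta_rot":[0,0,16]},{"hand":0.9,"dp":[0,0,0],"delta_rot":[0,0,19.5]},{"hand":0.9,"dp":[0,0,0],"delta_rot":[0,0,19.5]},{"hand":0.9,"dp":[0,0,0],"delta_rot":[0,0,19.5]},{"hand":0.9,"dp":[0,0,0],"delta_rot":[0,0,19.5]}]'
python3 -c "
from h import *
spot();spot();snap('top','t11');snap('scene','s11')"
```

```text
clock: 44.47
position: [572.4, -339.6, 95.7]
ee_rot: [0.001, 0.922, 0.386, 0.0]
wrist_force: [-1.5, 1.6, 6.7]
finger_gap: 12.5
grip_force: 60.5
clock: 45.13
position: [572.2, -339.5, 95.7]
ee_rot: [0.001, 0.844, 0.537, 0.0]
wrist_force: [-3.9, 1.5, 7.2]
finger_gap: 12.6
grip_force: 60.6
top 6 [509.9   6.2]
scene 9 [506.2   1.7]
top 6 [509.9   6.2]
scene 9 [506.2   1.6]
```

Run:
```python
import cv2,numpy as np
a=cv2.imread("pics/t11_raw.png")[206:232,240:266];b=cv2.imread("pics/s11_raw.png")[209:235,304:330]
cv2.imwrite("pics/fin.png",np.hstack([cv2.resize(x,None,fx=15,fy=15,interpolation=cv2.INTER_CUBIC) for x in(a,b)]))
```

```text
(no output)
```

View pics/fin.png

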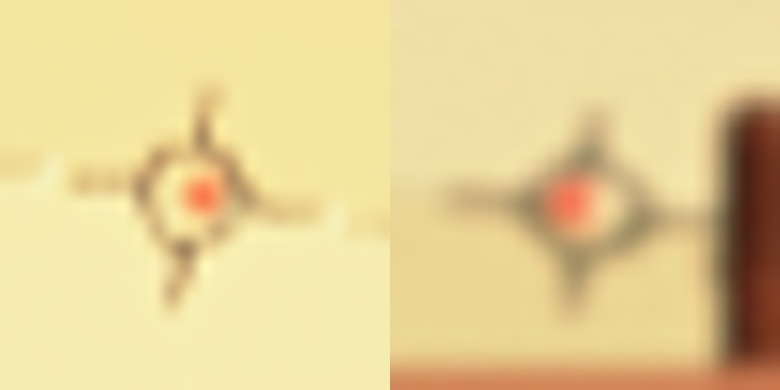

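Spot is inside the ring but about 2.3 mm short in y in both views; turn the far screw 4.5° clockwise.

```bash
python3 -m inch '[{"hand":0.9,"dp":[0,0,0],"delta_rot":[0,0,-2]},{"hand":0.9,"dp":[0,0,0],"delta_rot":[0,0,-4.5]},{"hand":0.9,"dp":[0,0,0],"delta_rot":[0,0,-4.5]},{"hand":0.9,"dp":[0,0,0],"delta_rot":[0,0,-4.5]},{"hand":0.9,"dp":[0,0,0],"delta_rot":[0,0,-4.5]}]'
python3 -c "
from h import *
spot()"
python3 -m inch '[{"hand":1.6,"dp":[0,0,0],"delta_rot":[0,0,0]},{"hand":2.2,"dp":[0,0,0],"delta_rot":[0,0,0]},{"hand":2.8,"dp":[0,0,0],"delta_rot":[0,0,0]},{"hand":3.2,"dp":[0,0,0],"delta_rot":[0,0,0]},{"hand":3.2,"dp":[0,0,1],"delta_rot":[0,0,0]},{"hand":3.2,"dp":[0,0,3],"delta_rot":[0,0,0]},{"hand":3.2,"dp":[0,0,6],"delta_rot":[0,0,0]},{"hand":3.2,"dp":[0,0,9],"delta_rot":[0,0,0]},{"hand":3.2,"dp":[0,0,12],"delta_rot":[0,0,0]},{"hand":3.2,"dp":[0,0,12],"delta_rot":[0,0,0]}]'
python3 - <<'E'
from h import *
spot()
for o in weights("top",37,((330,660),(280,460))): print("box",o)
print("blank",weights("top"))
# shade unchanged on rail and bystanders undisturbed: compare with earlier frames
im=read_camera("scene")[:,:,::-1]; old=cv2.imread("pics/s4_raw.png")
d=np.abs(im.astype(int)-old).max(2)
print("shade diff",d[228:258,300:360].mean(), d[228:258,300:360].max())
for n,(x0,y0,x1,y1) in dict(pick=(215,198,235,248),neck=(60,215,165,262),cal=(140,258,205,300),mallet=(400,120,442,170),plane=(132,165,165,203)).items(): print(n,d[y0:y1,x0:x1].mean().round(1))
E
```

```text
clock: 45.85
position: [572.3, -339.5, 95.7]
ee_rot: [0.001, 0.864, 0.503, 0.0]
wrist_force: [-3.4, 1.8, 6.8]
finger_gap: 12.3
grip_force: 60.7
top 4 [509.5   8.2]
scene 10 [505.5   4.6]
clock: 46.78
position: [574.7, -341.5, 222.6]
ee_rot: [0.007, 0.864, 0.503, 0.002]
wrist_force: [0.5, 0.3, 0.5]
finger_gap: 31.8
grip_force: 0.0
top 4 [509.5   8.3]
scene 10 [505.7   4.6]
box ([629.8, 394.7], [129, 166, 14, 16, 175])
box ([530.9, 381.3], [129, 196, 15, 16, 193])
box ([468.0, 372.5], [129, 216, 16, 15, 200])
box ([399.5, 366.7], [128, 237, 17, 16, 214])
blank []
shade diff 19.676111111111112 182
pick 5.5
neck 41.7
cal 50.9
mallet 5.2
plane 53.7
```

Run:
```python
from h import *
a=read_camera("scene").astype(int);b=cv2.imread("pics/s4_raw.png")[:,:,::-1].astype(int)
for n,i in(("now",a),("then",b)):
    m=((i[...,0]-i[...,2]>90)&(i[...,0]-i[...,1]>55))[230:252,300:360];y,x=np.nonzero(m);print(n,m.sum(),x.min()+300,x.max()+300,y.min()+230,y.mean()+230)
    print([(np.nonzero(m[:,k])[0]+230).tolist()[:4] for k in(6,16,40,50)])
print(sense()['wrist_force'])
```

```text
now 177 303 355 231 235.33898305084745
[[234, 235, 236], [234, 235, 236], [234, 235, 236], [234, 235, 236]]
then 195 303 356 230 235.91794871794872
[[234, 235, 236], [234, 235, 236], [234, 235, 236], [233, 234, 235, 236]]
[-0.11304584  1.07661265  0.28278745]
```

Bail is level and unmoved on its peg, the blank is clear, four weights are on the cork, and the spot is in the ring.

```bash
python3 -c "
from workcell import *
print(finish_job())"
```

```text
the job is handed in; nothing more can be done
None
```

The job is handed in, with no verdict returned: the shade hangs on the middle peg, all four weights are in the box on the cork (the first was knocked about 3 cm there but stayed in), and the red spot lies inside the ring; the final check that the other tools were undisturbed was inconclusive, though no move went near them.

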